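# Register a vial rack in its lift station and hold the cam lever at top lift

## Task

Push the long vial rack that lies loose on the white lift station snugly into its corner, square against both the far and the left aluminium stop strips. Then swing the station's cam lever up until it stands straight upright, its highest lift point, so that its cams raise the rack level, and finish while still holding the lever there with the fingers: it springs back if let go. Touch only the lever at the end, and leave the other things on the table as they are.

Things in the scene. Friction and masses are not known exactly. Their poses are not given: they have to be found in the camera images.
- station: White fixture bolted to the table, 250 x 200 mm, flat deck 48 mm above the table; near and right sides open. Origin at table height; base spans x -125..125, y -105..95 mm in its own axes. +x points away from the robot, +y to its left (turned up to 0.35 rad), z up. Slots under the seat hold two cam shafts that turn together with the lever.
- far_stop (a point): Middle of the top of the working face of the far aluminium stop strip: station x 95, y 13, z 70 mm. The face is square to the station's x and runs from y -60 to 87 mm; the strip is 12 mm thick and stands 22 mm above the deck.
- left_stop (a point): Middle of the top of the working face of the left aluminium stop strip: station x 17, y 75, z 70 mm. The face is square to the station's y and runs from x -60 to 95 mm; the strip is 12 mm thick and stands 22 mm above the deck.
- rack: Loose aluminium rack, 127 (its x) x 85 (its y) mm, block 26 mm high, 6 x 4 blue-capped vials fixed in it reaching 48 mm; hollow, 0.22 to 0.41 kg. Origin: centre of its underside. Starts on the deck, its x within 0.2 rad of the station's, its origin 25 to 60 mm nearer and 20 to 50 mm further right than the seat. Push on its flat near (-x) and right (-y) faces.
- seat (a point): Where the rack's origin lies when the rack is fully against both stops and not lifted: station x 31.5, y 32.5, z 48 mm. Axes as the station's; it stays put when the rack is lifted. The cam lobes under the seat stay below the deck while the lever is down (up to 0.5 rad); with the lever upright they hold the rack 9.5 mm above its seat. Turning them rubs the rack towards the far stop.
- lever (a joint): Angle of the cam lever (rad): 0 = arm level, pointing to the robot (station -x), 1.571 = straight up, the highest lift; beyond that it leans away and the rack sinks again. Range 0 to 2.2; starts between 0.15 and 0.5 and stays there until moved. Spring and friction ask for up to about 10 N at the handle; let go from near upright, it springs back.
- pivot (a point): Point on the lever's hinge axis (the axis runs along the station's y), in the plane of the lever arm (8 mm thick, 16 mm deep): station x -8.5, y 119, z 23.5 mm.
- handle (a point): Middle of the lever's round aluminium handle, 18 mm in diameter, 60 mm long, running along the station's y (station y 123 to 183 mm; its middle is 34 mm left of the arm), its centre line 95 mm from the hinge axis. Free on both sides and from above; upright it is 118.5 mm above the table. It does not spin on the arm, so it turns between the fingers.
- spare_vial: Bystander: loose glass vial, 18 mm across, 34 mm high, standing on the station's far right corner. Origin under its centre.
- cap_tray: Bystander: small open white tray, 75 x 75 x 22 mm, on the table left of the station. Origin under its centre.
- driver: Bystander: screwdriver 130 mm long lying right of the station. Origin on its underside.
- microplate: Bystander: white well plate 127 x 85 x 14 mm on the left of the table. Origin under its centre.
- reagent: Bystander: amber bottle, 60 mm across, 130 mm high, on the left. Origin under its centre.
- beaker: Bystander: clear beaker, 70 mm across, 80 mm high, on the right. Origin under its centre.
- spare_rack: Bystander: shorter and taller aluminium rack, 105 x 85 mm, 62 mm high, with 3 x 3 vials, on the right of the table. Not the one to load. Origin under its centre.
Not all that is in view belongs to the job. What is shaped like the rack but pink or turquoise is not meant.

How it is judged:
By the outcome, as a careful person would: the job done as asked, in the order asked, and still so for the second after the job is handed in, while the arm keeps its last pose, push and grip.
It also fails if it takes over 70 s, if anything falls off the work surface, if the arm or the gripper's body presses on something with over 40 N, if the wrist force passes 120 N, or if a joint passes its speed limit or range.

## Robot

A 6-joint arm with a two-finger parallel gripper is mounted at the origin on the work surface. World frame = base frame: x ahead of the robot, y to its left, z up, the work surface at z = 0. Lengths are in mm, angles in rad, forces in N, time in s.
With the tool pointing down it reaches from about 350 to 875 mm from the base axis. Payload 4.2 kg.
Tool frame: the origin (TCP) lies at the very end of the fingers, on their centre line; the grasp point (between the pads) lies arm.grip_depth behind it (arm.grip_depth is the distance from the TCP to the grasp point, in mm); x points along the fingers, y is the direction in which the jaws open and shut, and the axes are right-handed (so a half turn about x gives the same grasp; the last joint's range is limited). The gripper opens to 85 mm and grips with 20 to 120 N. Pads are 22 mm wide; open, the fingers measure 114 mm over their backs; the gripper's body (76 mm by 85 mm) begins 54 mm behind the grasp point. The pads swing forward as they close: fully open they stand 13 mm farther back than shut.
Start: joints at [1.56, 0.385, 0.008, 0, -1.194, -0.259], TCP at [166.555, 602.378, 231.312] pointing down, gripper open.
Joint ranges: [-3.14, 3.14], [-1.21, 2.06], [-1.07, 1.41], [-3.16, 2.05], [-2.99, -0.16], [-3.1, 3.1]. Speed limits (rad/s): [2.79, 2.79, 3.14, 3.14, 3.14, 3.14].

## Interface

Orientations are given as a unit quaternion [x, y, z, w].
In Python, from bench import arm, get_image, models gives the robot as it stands.
- The arm moves only by the tool arm_command, never from a script. Its argument "rows" is a list of rows, each an object of numbers: "dx", "dy", "dz": the shift along the tool's x, y, z in m; "wx", "wy", "wz": the turn, a rotation vector about the tool's x, y, z in degrees; "gripper": the closure, from -1 (fully open) to 1 (shut). A call has exactly 8 rows; each row is the pose to reach, as a shift and turn from the pose measured when the call began, along the tool's axes at that moment; what a row does not reach only later rows make up. A row lasts 1/10 s, in which the tool goes at most 50 mm and 8.59 degrees, less where a joint would pass 70% of its speed; a pose out of reach is approached as far as the arm can. A call with a gripper value outside its range is refused whole. The fingers move at their own pace and stop on an object; the grip force is fixed at half the most. Time passes only in rows, so rows that repeat a pose let the fingers close, or fill a call up. It gives the time, the measured TCP pose, the force and the opening at its end, in the units of the state.
- arm.read_state(): the state, without advancing time (a new reading comes with each control period).
- get_image(name): name is "scene" or "side" or "wrist"; returns a dict with "img" (400x640x3 uint8, red, green, blue), "K" (3x3 intrinsics, pixels), "rvec" (rotation vector, rad) and "tvec" (3), from world to camera coordinates, as OpenCV has them; the wrist camera has in their place "T_tool_cam" (4x4, takes a point from camera to tool coordinates, whose origin is the TCP and whose axes are the tool frame's). Camera axes: x right, y down, z forward; pixel columns grow to the right and rows downward; lengths in mm; the calibration is good to about 2 mm. A picture is of the moment at which its call begins: read the wrist's pose just before it. There is no depth.
- arm.job_done(): hands the job in, once; it reports no verdict.
Trained networks look in the newest picture that a camera, given by its name, has taken for a name from the list of things; names that differ only in an ending like _2 or _b are one class to them, and where a whole thing is asked for, a point or a joint stands for the part that bears it (a point fixed in the world has none). Each returns a list of dicts, best first, with "conf" (0 to 1); they miss things now and then, are a little off and sometimes report something else, mostly with a low value. They report only what shows in the picture. A call takes as long as a camera call. They do not tell look-alikes from the thing itself.
- models.cut_out(camera, query): "mask" (400x640 bool, what is visible of it) and "extent" ([left, top, right, bottom] in pixels, round what is visible of it).
The state is a dict: "clock": time; "joints": joint angles; "joint_vel": joint speeds; "joint_efforts": joint torques, N m; "position": TCP position; "ee_rot": TCP orientation; "contact_force": force on the tool from outside, world axes, zero at the start; "wrist_torque": the same for the moment, N m; "gripper_width": finger opening in mm.
Only numpy, scipy, OpenCV 4.12 (cv2) and the standard library are available. Lean on these libraries where they do the work, as an engineer would, in place of code of your own. Each camera call takes 0.05 s, during which the arm holds its last target.

## Working session

There is one attempt and no reset: what is moved stays moved. The work goes in short steps, Python scripts to look and compute and a tool call to move; the robot and the scene stay as the last step left them, time stands still between calls to the robot, and variables do not carry over. Pictures are saved under pics/ and viewed, and the job is handed in when it is done.

Besides the shell and the picture viewer there is one more tool, called after "Call:" by a JSON object that holds its "name" and its "arguments". arm_command: Moves the arm, as the interface text tells. Its arguments: {"type":"object","properties":{"rows":{"type":"array"}},"required":["rows"]}

```bash
ls; mkdir -p pics; cat > h.py <<'E'
import numpy as np, cv2
from scipy.spatial.transform import Rotation as R
from bench import arm, get_image, models
def save(im,name,s=1.25):
    a=im["img"][:,:,::-1]
    cv2.imwrite("pics/"+name,cv2.resize(a,None,fx=s,fy=s))
E
python3 - <<'E'
from h import *
s=arm.read_state()
for k in ("clock","position","ee_rot","contact_force","gripper_width"): print(k,s[k])
print(arm.grip_depth)
for n in ("scene","side","wrist"):
    im=get_image(n); save(im,n+"0.png",1.25)
    np.savez("cam_"+n,**im)
    print(n,[ (k,np.round(v,3).tolist()) for k,v in im.items() if k!="img"])
E
```

```text
pics
clock 0.0
position [166.39257051 601.81936107 230.20923626]
ee_rot [-0.70059496  0.09594148  0.70075229  0.09438309]
contact_force [-0.28921205  0.04119812  0.04706939]
gripper_width 85.41118123543077
18.700000000000003
scene [('K', [[439.146, 0.0, 316.169], [0.0, 439.146, 191.764], [0.0, 0.0, 1.0]]), ('rvec', [2.226, 0.91, -0.388]), ('tvec', [-407.083, -210.541, 1647.244])]
side [('K', [[376.702, 0.0, 319.041], [0.0, 376.702, 200.856], [0.0, 0.0, 1.0]]), ('rvec', [2.447, -0.197, 0.047]), ('tvec', [-551.368, 123.665, 1094.943])]
wrist [('K', [[338.587, 0.0, 319.161], [0.0, 338.587, 201.614], [0.0, 0.0, 1.0]]), ('T_tool_cam', [[0.0, -0.281, 0.96, -143.029], [1.0, 0.001, -0.0, 0.006], [-0.001, 0.96, 0.281, -72.536], [0.0, 0.0, 0.0, 1.0]])]
```

View pics/scene0.png

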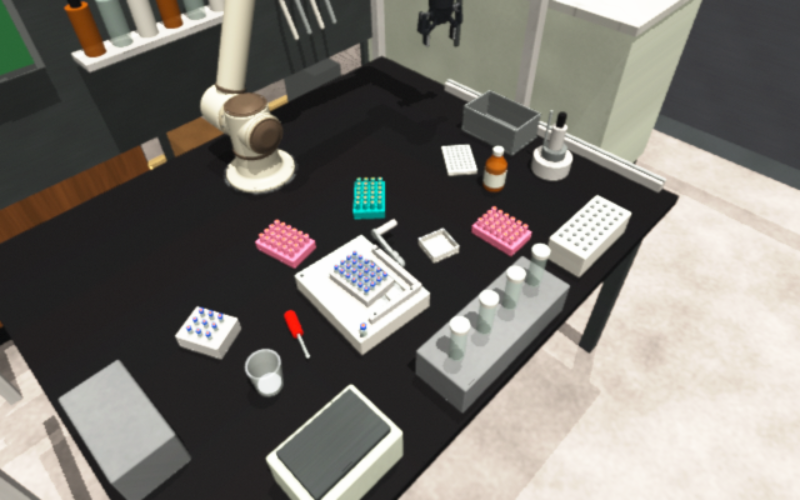

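View pics/side0.png

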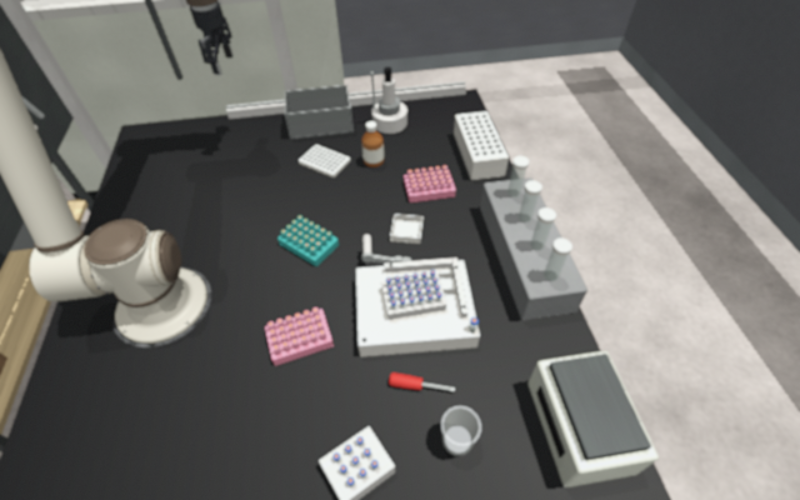

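View pics/wrist0.png

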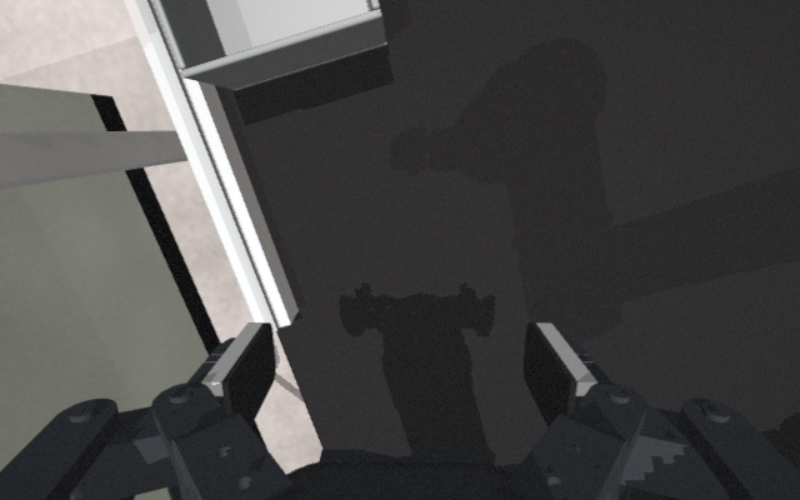

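The scene picture shows the white station at about (362,290) and the blue-capped rack on it at (362,275). The lever is at (388,235). The pink racks at (285,243) and (502,230), the turquoise one at (369,197) and the 3x3 spare rack at (209,331) are look-alikes. The rack meant is the one with blue caps on the station, so I'll enlarge that and cut it out.

```bash
python3 - <<'E'
from h import *
M={}
for n in ("scene","side"):
    im=get_image(n); a=im["img"][:,:,::-1]
    for q in ("station","rack","lever"):
        for i,d in enumerate(models.cut_out(n,q)[:4]):
            print(n,q,i,round(d["conf"],2),np.round(d["extent"]),d["mask"].sum())
            M[f"{n}_{q}_{i}"]=d["mask"]
    c=(slice(165,290),slice(225,355)) if n=="scene" else (slice(180,290),slice(275,395))
    big=cv2.resize(a[c],None,fx=4.8,fy=4.8,interpolation=cv2.INTER_CUBIC)
    cv2.imwrite(f"pics/crop_{n}.png",big)
np.savez("masks",**M)
E
```

```text
scene station 0 0.69 [236. 176. 342. 280.] 4543
scene rack 0 0.84 [258. 200. 314. 243.] 1348
scene rack 1 0.81 [205. 178. 253. 211.] 1082
scene rack 2 0.74 [379. 166. 422. 203.] 1067
scene rack 3 0.59 [282. 141. 308. 176.] 791
scene lever 0 0.77 [302. 177. 324. 211.] 159
side station 0 0.58 [284. 191. 383. 285.] 5319
side rack 0 0.88 [223. 172. 270. 214.] 1154
side rack 1 0.82 [326. 135. 365. 161.] 878
side rack 2 0.8 [304. 214. 355. 258.] 1555
side rack 3 0.7 [215. 247. 265. 289.] 1526
```

View pics/crop_scene.png

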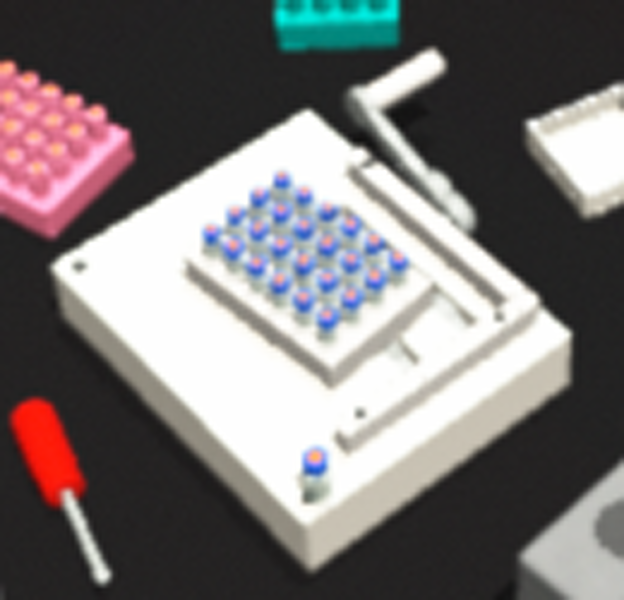

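View pics/crop_side.png

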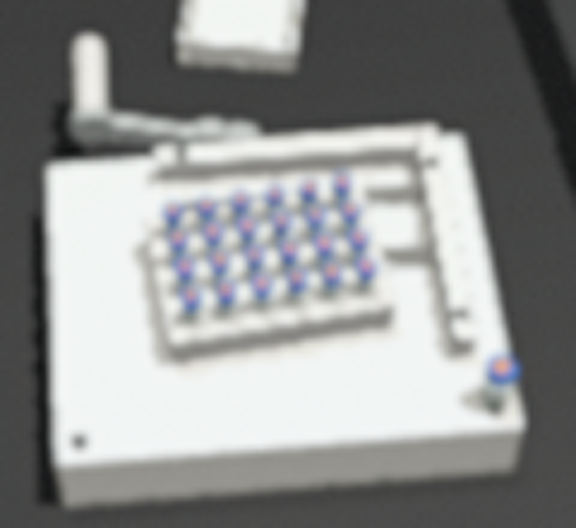

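The crops confirm it: the blue-capped rack is on the white station, between crop pixels (187,180) and (437,380) in the scene view. Its 6x4 layout fits the description. The lever handle is at upper right. Next I'll fit the poses.

```bash
cat >> h.py <<'E'
from scipy.optimize import least_squares
def loadcam(n):
    z=np.load(f"cam_{n}.npz"); return z["K"],z["rvec"],z["tvec"]
def proj(cam,P):
    K,r,t=cam; return cv2.projectPoints(np.asarray(P,float).reshape(-1,3),r,t,K,None)[0].reshape(-1,2)
def planar(p,P,z0=0):
    c,s=np.cos(p[2]),np.sin(p[2]); P=np.asarray(P,float)
    return np.c_[p[0]+c*P[:,0]-s*P[:,1],p[1]+s*P[:,0]+c*P[:,1],P[:,2]+z0]
E
python3 - <<'E'
from h import *
C={n:loadcam(n) for n in("scene","side")}
off={"scene":(225,165),"side":(275,180)}
px=lambda n,p:np.array(p)/4.8+np.array(off[n])-0.4
S={"scene":([(-125,95,48),(-125,-105,48),(125,-105,48),(125,95,48)],[(305,110),(52,268),(310,520),(572,335)]),
"side":([(-125,95,48),(-125,-105,48),(125,-105,48),(125,95,48)],[(45,163),(58,463),(525,430),(465,133)])}
def res(p): return np.concatenate([(proj(C[n],planar(p,S[n][0]))-px(n,S[n][1])).ravel() for n in S])
f=least_squares(res,[550,0,0.1]); print("station",f.x,np.round(f.fun,1))
st=f.x
caps={"scene":[(282,181),(211,236),(327,319),(398,262)],"side":[(172,214),(189,300),(364,268),(342,185)]}
def resr(p):
    a,b,h=p[3:]
    P=[(-a,b,h),(-a,-b,h),(a,-b,h),(a,b,h)]
    return np.concatenate([(proj(C[n],planar(p,P,48))-px(n,caps[n])).ravel() for n in caps])
f=least_squares(resr,[550,0,st[2],50,30,45]); print("rack",f.x,np.round(f.fun,1))
c,s=np.cos(st[2]),np.sin(st[2]); d=f.x[:2]-st[:2]
print("rack in station",c*d[0]+s*d[1],-s*d[0]+c*d[1],f.x[2]-st[2])
hp={"scene":[(437,62),(362,102)],"side":[(88,43),(88,115)]}
def resh(q):
    th=q[0]; xs=-8.5-95*np.cos(th); zz=23.5+95*np.sin(th)
    return np.concatenate([(proj(C[n],planar(st,[(xs,183,zz),(xs,123,zz)]))-px(n,hp[n])).ravel() for n in hp])
f=least_squares(resh,[0.3]); print("lever",f.x,np.round(f.fun,1))
print("handle world",planar(st,[(-8.5-95*np.cos(f.x[0]),153,23.5+95*np.sin(f.x[0]))]))
print(arm.read_state()["clock"])
E
```

```text
station [ 5.76105522e+02 -1.09972311e+02 -7.13269402e-02] [ 0.4  0.2 -0.1 -0.4 -0.8  0.9 -0.4 -0.2  1.1  0.5  0.4 -0.2 -0.4 -1.4
 -1.   0.2]
rack [ 5.72580334e+02 -1.10883350e+02  3.64578808e-02  4.87427447e+01
  2.92013065e+01  4.10969889e+01] [-0.1 -0.   0.  -0.3  0.1  0.2 -0.   0.1 -0.1 -0.1  0.3 -0.2  0.2  0.2
 -0.4  0.1]
rack in station -3.4512983931729315 -1.1599495839205933 0.1077848209989439
lever [0.35741752] [-0.3 -0.2  0.8  0.3  0.2  0.1  1.   0.5]
handle world [[489.76086882  49.58687718  56.73633187]]
0.55
```

```bash
cat >> h.py <<'E'
def ray(cam,uv,z):
    K,r,t=cam; Rm=cv2.Rodrigues(r)[0]; o=-Rm.T@np.asarray(t).ravel()
    d=Rm.T@np.linalg.inv(K)@np.array([uv[0],uv[1],1.]); return o+d*(z-o[2])/d[2]
ST=np.array([576.1,-110.0,-0.0713])
def s2w(p): return planar(ST,[p])[0]
def w2s(p):
    c,s=np.cos(ST[2]),np.sin(ST[2]); d=np.asarray(p)[:2]-ST[:2]
    return np.array([c*d[0]+s*d[1],-s*d[0]+c*d[1],p[2]])
def downR(yaw):  # tool x down, jaw (tool y) at world yaw
    x=np.array([0,0,-1.]); y=np.array([np.cos(yaw),np.sin(yaw),0]); return np.c_[x,y,np.cross(x,y)]
def go(pw,yaw,st=None):
    s=st or arm.read_state(); R0=R.from_quat(s["ee_rot"]).as_matrix()
    d=R0.T@(np.asarray(pw)-np.asarray(s["position"]))/1000
    best=min((R.from_matrix(R0.T@downR(yaw+k*np.pi)).as_rotvec(degrees=True) for k in(-1,0,1)),key=np.linalg.norm)
    print("d",np.round(d,4),"w",np.round(best,2),"n",np.linalg.norm(d)*1000/50,np.linalg.norm(best)/8.59)
def stat():
    s=arm.read_state(); Rm=R.from_quat(s["ee_rot"]).as_matrix()
    print("t",round(s["clock"],2),"pos",np.round(s["position"],1),"st",np.round(w2s(s["position"]),1),"jawyaw-st",round(np.arctan2(Rm[1,1],Rm[0,1])-ST[2],3),"xdown",np.round(Rm[:,0],3),"F",np.round(s["contact_force"],1),"T",np.round(s["wrist_torque"],2),"w",round(s["gripper_width"],1),"J",np.round(s["joints"],2))
    return s
E
python3 - <<'E'
from h import *
s=stat(); c=loadcam("scene")
for n,p in dict(bottle=(495,190),stand=(553,172),spare=(209,335),beaker=(268,390),tray=(438,245),tubes=(540,262)).items(): print(n,np.round(ray(c,np.array(p)/1.25,0)))
print("hover"); p=s2w((-20,-10,0)); p[2]=300; print(p); go(p,ST[2]); go(p,ST[2]+np.pi/2)
E
```

```text
t 0.55 pos [166.5 602.4 231.3] st [-459.3  681.4  231.3] jawyaw-st -1.769 xdown [-0. -0. -1.] F [-0.3  0.3  0.1] T [-0.02 -0.01  0.01] w 85.3 J [ 1.56  0.38  0.01 -0.   -1.19 -0.26]
bottle [565. 413.   0.]
stand [638. 596.   0.]
spare [ 409. -429.    0.]
beaker [ 616. -417.    0.]
tray [593. 138.   0.]
tubes [815. 271.   0.]
hover
[ 555.43841933 -118.54980023  300.        ]
d [-0.0687  0.5911 -0.567 ] w [78.62  0.   -0.  ] n 16.43981823620187 9.152931710597732
d [-0.0687  0.5911 -0.567 ] w [-11.38   0.    -0.  ] n 16.43981823620187 1.3243675902050467
```

Call:
{"name": "arm_command", "arguments": {"rows": [{"dx": -0.0687, "dy": 0.591, "dz": -0.567, "wx": 78.6, "gripper": -1}, {"dx": -0.0687, "dy": 0.591, "dz": -0.567, "wx": 78.6, "gripper": -1}, {"dx": -0.0687, "dy": 0.591, "dz": -0.567, "wx": 78.6, "gripper": -1}, {"dx": -0.0687, "dy": 0.591, "dz": -0.567, "wx": 78.6, "gripper": -1}, {"dx": -0.0687, "dy": 0.591, "dz": -0.567, "wx": 78.6, "gripper": -1}, {"dx": -0.0687, "dy": 0.591, "dz": -0.567, "wx": 78.6, "gripper": -1}, {"dx": -0.0687, "dy": 0.591, "dz": -0.567, "wx": 78.6, "gripper": -1}, {"dx": -0.0687, "dy": 0.591, "dz": -0.567, "wx": 78.6, "gripper": -1}]}}

```text
validation failed for argument at $.ro...
```

```bash
python3 - <<'E'
from h import *
stat(); p=s2w((-20,-30,0)); p[2]=300; go(p,ST[2])
E
```

```text
t 0.55 pos [166.5 602.4 231.3] st [-459.3  681.4  231.3] jawyaw-st -1.769 xdown [-0. -0. -1.] F [-0.3  0.3  0.1] T [-0.02 -0.01  0.01] w 85.3 J [ 1.56  0.38  0.01 -0.   -1.19 -0.26]
d [-0.0687  0.6108 -0.571 ] w [78.62  0.   -0.  ] n 16.777649767742236 9.152931710597732
```

Call:
{"name": "arm_command", "arguments": {"rows": [{"dx": -0.0687, "dy": 0.61, "dz": -0.57, "wx": 78.6, "wy": 0, "wz": 0, "gripper": -1}, {"dx": -0.0687, "dy": 0.61, "dz": -0.57, "wx": 78.6, "wy": 0, "wz": 0, "gripper": -1}, {"dx": -0.0687, "dy": 0.61, "dz": -0.57, "wx": 78.6, "wy": 0, "wz": 0, "gripper": -1}, {"dx": -0.0687, "dy": 0.61, "dz": -0.57, "wx": 78.6, "wy": 0, "wz": 0, "gripper": -1}, {"dx": -0.0687, "dy": 0.61, "dz": -0.57, "wx": 78.6, "wy": 0, "wz": 0, "gripper": -1}, {"dx": -0.0687, "dy": 0.61, "dz": -0.57, "wx": 78.6, "wy": 0, "wz": 0, "gripper": -1}, {"dx": -0.0687, "dy": 0.61, "dz": -0.57, "wx": 78.6, "wy": 0, "wz": 0, "gripper": -1}, {"dx": -0.0687, "dy": 0.61, "dz": -0.57, "wx": 78.6, "wy": 0, "wz": 0, "gripper": -1}]}}

```text
clock: 1.35
position: [351.7, 247.2, 264.8]
ee_rot: [-0.523, 0.475, 0.523, 0.476]
contact_force: [1.0, 0.7, -0.5]
gripper_width: 85.4
```

```bash
python3 - <<'E'
from h import *
stat(); p=s2w((-20,-30,0)); p[2]=300; go(p,ST[2])
E
```

```text
t 1.35 pos [351.7 247.2 264.8] st [-249.3  340.3  264.8] jawyaw-st -2.975 xdown [ 0.001  0.001 -1.   ] F [ 1.   0.7 -0.5] T [ 0.03 -0.15  0.01] w 85.4 J [ 0.99  0.02 -0.38  0.   -1.17 -0.9 ]
d [-0.0355 -0.1646 -0.4032] w [9.56 0.06 0.05] n 8.73994629408368 1.1131282706430363
```

Call:
{"name": "arm_command", "arguments": {"rows": [{"dx": -0.0355, "dy": -0.1646, "dz": -0.4032, "wx": 9.6, "wy": 0, "wz": 0, "gripper": -1}, {"dx": -0.0355, "dy": -0.1646, "dz": -0.4032, "wx": 9.6, "wy": 0, "wz": 0, "gripper": -1}, {"dx": -0.0355, "dy": -0.1646, "dz": -0.4032, "wx": 9.6, "wy": 0, "wz": 0, "gripper": -1}, {"dx": -0.0355, "dy": -0.1646, "dz": -0.4032, "wx": 9.6, "wy": 0, "wz": 0, "gripper": -1}, {"dx": -0.0355, "dy": -0.1646, "dz": -0.4032, "wx": 9.6, "wy": 0, "wz": 0, "gripper": -1}, {"dx": -0.0355, "dy": -0.1646, "dz": -0.4032, "wx": 9.6, "wy": 0, "wz": 0, "gripper": -1}, {"dx": -0.0355, "dy": -0.1646, "dz": -0.4032, "wx": 9.6, "wy": 0, "wz": 0, "gripper": -1}, {"dx": -0.0355, "dy": -0.1646, "dz": -0.4032, "wx": 9.6, "wy": 0, "wz": 0, "gripper": -1}]}}

```text
clock: 2.15
position: [536.7, -106.3, 297.3]
ee_rot: [-0.482, 0.517, 0.482, 0.518]
contact_force: [0.6, 0.9, -0.2]
gripper_width: 85.5
```

```bash
python3 - <<'E'
from h import *
s=stat(); im=get_image("wrist"); np.savez("w1",img=im["img"],K=im["K"],T=im["T_tool_cam"],pos=s["position"],q=s["ee_rot"])
save(im,"w1.png")
E
```

```text
t 2.15 pos [ 536.7 -106.3  297.3] st [-39.6   0.9 297.3] jawyaw-st 3.141 xdown [ 0.002  0.001 -1.   ] F [ 0.6  0.9 -0.2] T [ 0.1  -0.13 -0.01] w 85.5 J [ 0.1   0.21 -0.07 -0.   -1.29 -0.17]
```

View pics/w1.png

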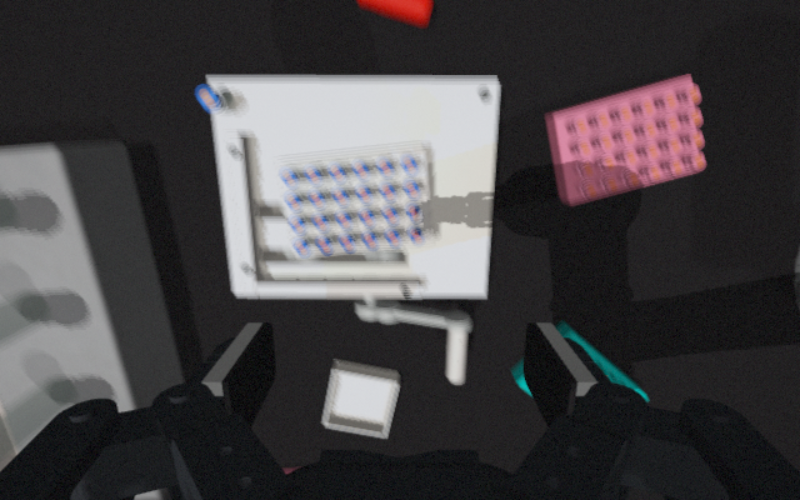

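```bash
python3 - <<'E'
from h import *
get_image("side");get_image("side")
s=stat(); im=get_image("wrist"); np.savez("w2",img=im["img"],K=im["K"],T=im["T_tool_cam"],pos=s["position"],q=s["ee_rot"])
cv2.imwrite("pics/w2.png",cv2.resize(im["img"][40:320,150:410,::-1],None,fx=2.8,fy=2.1*1,interpolation=cv2.INTER_CUBIC))
E
```

```text
t 2.3 pos [ 536.7 -106.8  296.2] st [-39.5   0.4 296.2] jawyaw-st 3.136 xdown [ 0.     0.001 -1.   ] F [ 0.4 -0.  -0.1] T [ 0.04  0.05 -0.02] w 85.9 J [ 0.1   0.21 -0.07 -0.   -1.29 -0.18]
```

View pics/w2.png

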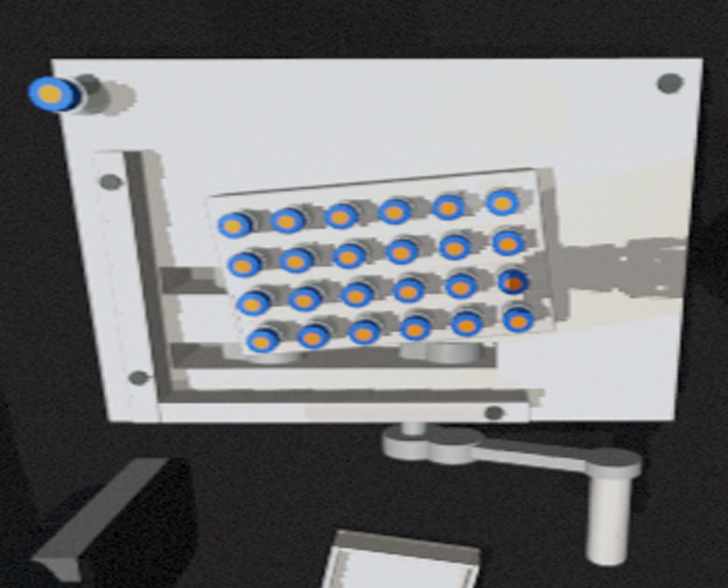

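```bash
cat >> h.py <<'E'
def wcam(f):
    z=np.load(f); T=np.eye(4); T[:3,:3]=R.from_quat(z["q"]).as_matrix(); T[:3,3]=z["pos"]
    W=np.linalg.inv(T@z["T"]); return z["K"],cv2.Rodrigues(W[:3,:3])[0],W[:3,3]
E
python3 - <<'E'
from h import *
C=wcam("w2.npz"); px=lambda p:np.array(p)/[2.8,2.1]+[150,40]-[.35,.3]
P=[(125,-105,48),(-125,-105,48),(-125,95,48),(125,95,48)]
uv=px([(52,59),(702,59),(674,420),(108,420)])
f=least_squares(lambda p:(proj(C,planar(p,P))-uv).ravel(),ST); print("station",np.round(f.x,4),np.round(f.fun,1))
st=f.x
a,b=63.5,42.5
Pr=[(a,-b,74),(-a,-b,74),(-a,b,74),(a,b,74)]
ur=px([(207,197),(537,169),(553,330),(243,355)])
f=least_squares(lambda p:(proj(C,planar(p,Pr))-ur).ravel(),[572,-110,0]); print("rack",np.round(f.x,4),np.round(f.fun,1))
uc=px([(233,224),(502,202),(518,320),(262,341)])
def rc(p):
    a,b=48.7,29.2
    return (proj(C,planar(p,[(a,-b,95),(-a,-b,95),(-a,b,95),(a,b,95)]))-uc).ravel()
g=least_squares(rc,[572,-110,0]); print("rack caps",np.round(g.x,4),np.round(g.fun,1))
for q in(f.x,g.x):
    c,s=np.cos(st[2]),np.sin(st[2]); d=q[:2]-st[:2]; print("in st",c*d[0]+s*d[1],-s*d[0]+c*d[1],q[2]-st[2])
uh=px([(613,468),(607,545)])
def rh(q):
    th=q[0];xs=-8.5-95*np.cos(th);zz=23.5+95*np.sin(th)
    return (proj(C,planar(st,[(xs,123,zz),(xs,183,zz)]))-uh).ravel()
h=least_squares(rh,[.35]); print("lever",h.x,h.fun)
E
```

```text
station [ 5.748878e+02 -1.119204e+02 -7.580000e-02] [ 0.3  0.  -0.1 -0.2 -0.8 -0.1  0.6  0.1]
rack [ 5.723115e+02 -1.141566e+02  2.920000e-02] [-1.2 -0.5  0.2 -0.1  1.1  0.7 -0.1  0.2]
rack caps [ 5.726836e+02 -1.142760e+02  3.410000e-02] [ 0.2  0.3 -0.   0.  -0.1 -0.1 -0.1 -0.3]
in st -2.399538074177263 -2.424870319054273 0.10497200618320353
in st -2.0194613514629127 -2.51579313881983 0.10987467463563799
lever [0.25880757] [ 0.20341916 -2.51018781  0.49645217  2.22816376]
```

```bash
sed -i 's/^ST=.*/ST=np.array([575.3,-111.2,-0.0745])/' h.py; python3 - <<'E'
from h import *
s=stat(); go(s2w((0,-88,110)),ST[2]); go(s2w((0,-88,53)),ST[2]); print(s2w((0,-88,53)))
E
```

```text
t 2.35 pos [ 536.1 -105.3  296.3] st [-39.5   2.9 296.3] jawyaw-st 3.141 xdown [-0.     0.001 -1.   ] F [ 0.2 -0.1 -0.9] T [ 0.    0.01 -0.07] w 85.6 J [ 0.1   0.21 -0.08 -0.   -1.29 -0.18]
d [ 0.1862 -0.0396 -0.0911] w [-0.02  0.07 -0.02] n 4.220389238861869 0.008408781941831454
d [ 0.2432 -0.0396 -0.0912] w [-0.02  0.07 -0.02] n 5.254089167477409 0.008408781941831454
[ 568.75006289 -198.95590193   53.        ]
```

Call:
{"name": "arm_command", "arguments": {"rows": [{"dx": 0.09, "dy": -0.04, "dz": -0.091, "wx": 0, "wy": 0, "wz": 0, "gripper": -0.4}, {"dx": 0.09, "dy": -0.04, "dz": -0.091, "wx": 0, "wy": 0, "wz": 0, "gripper": -0.4}, {"dx": 0.09, "dy": -0.04, "dz": -0.091, "wx": 0, "wy": 0, "wz": 0, "gripper": -0.4}, {"dx": 0.15, "dy": -0.04, "dz": -0.091, "wx": 0, "wy": 0, "wz": 0, "gripper": -0.4}, {"dx": 0.19, "dy": -0.04, "dz": -0.091, "wx": 0, "wy": 0, "wz": 0, "gripper": -0.4}, {"dx": 0.22, "dy": -0.04, "dz": -0.091, "wx": 0, "wy": 0, "wz": 0, "gripper": -0.4}, {"dx": 0.243, "dy": -0.04, "dz": -0.091, "wx": 0, "wy": 0, "wz": 0, "gripper": -0.4}, {"dx": 0.243, "dy": -0.04, "dz": -0.091, "wx": 0, "wy": 0, "wz": 0, "gripper": -0.4}]}}

```text
clock: 3.15
position: [566.4, -196.9, 49.9]
ee_rot: [-0.479, 0.519, 0.484, 0.517]
contact_force: [-0.3, -0.5, 0.3]
gripper_width: 59.7
```

```bash
python3 - <<'E'
from h import *
s=stat(); im=get_image("wrist"); save(im,"w3.png"); im=get_image("side"); cv2.imwrite("pics/s3.png",cv2.resize(im["img"][150:290,270:420,::-1],None,fx=4,fy=4,interpolation=cv2.INTER_CUBIC))
E
```

```text
t 3.15 pos [ 566.4 -196.9   49.9] st [ -2.5 -86.1  49.9] jawyaw-st 3.143 xdown [-0.008  0.002 -1.   ] F [-0.3 -0.5  0.3] T [-0.    0.07  0.01] w 59.7 J [-0.07  0.53 -0.26 -0.   -0.79 -0.01]
```

View pics/w3.png

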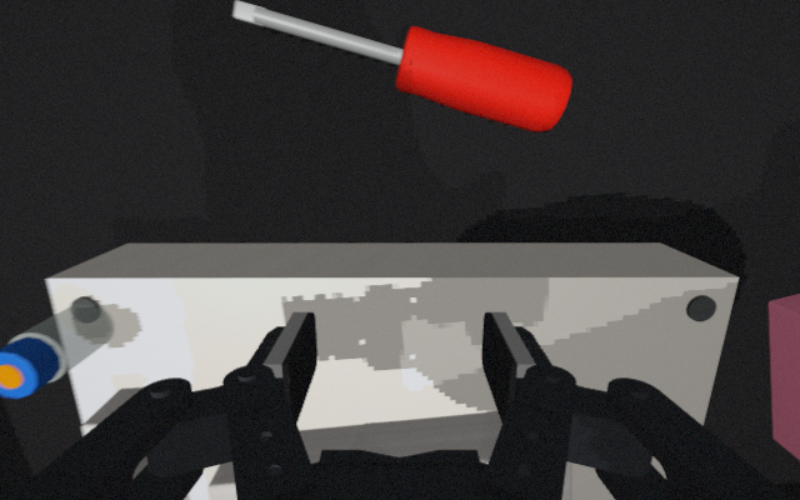

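View pics/s3.png

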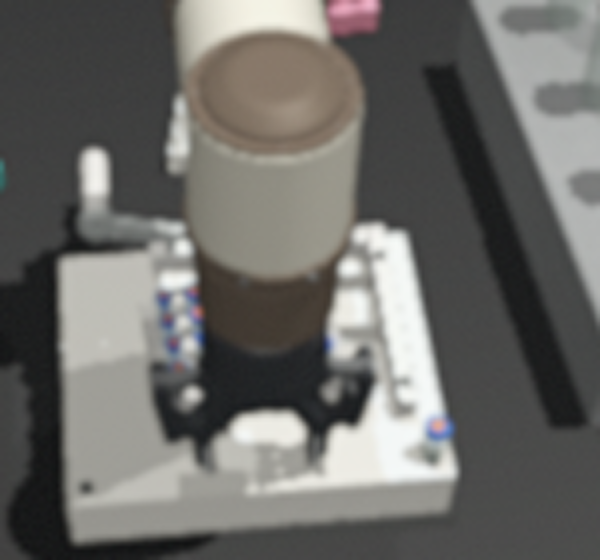

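Call:
{"name": "arm_command", "arguments": {"rows": [{"dx": -0.003, "dy": 0, "dz": 0.015, "wx": 0, "wy": 0, "wz": 0, "gripper": -0.4}, {"dx": -0.003, "dy": 0, "dz": 0.025, "wx": 0, "wy": 0, "wz": 0, "gripper": -0.4}, {"dx": -0.003, "dy": 0, "dz": 0.032, "wx": 0, "wy": 0, "wz": 0, "gripper": -0.4}, {"dx": -0.003, "dy": 0, "dz": 0.038, "wx": 0, "wy": 0, "wz": 0, "gripper": -0.4}, {"dx": -0.003, "dy": 0, "dz": 0.043, "wx": 0, "wy": 0, "wz": 0, "gripper": -0.4}, {"dx": -0.003, "dy": 0, "dz": 0.048, "wx": 0, "wy": 0, "wz": 0, "gripper": -0.4}, {"dx": -0.003, "dy": 0, "dz": 0.052, "wx": 0, "wy": 0, "wz": 0, "gripper": -0.4}, {"dx": -0.003, "dy": 0, "dz": 0.055, "wx": 0, "wy": 0, "wz": 0, "gripper": -0.4}]}}

```text
clock: 4.05
position: [573.9, -142.8, 57.1]
ee_rot: [-0.482, 0.517, 0.481, 0.518]
contact_force: [-0.8, -2.0, 1.9]
gripper_width: 59.5
```

```bash
python3 - <<'E'
from h import *
s=stat(); im=get_image("wrist"); save(im,"w4.png"); im=get_image("scene"); cv2.imwrite("pics/c4.png",cv2.resize(im["img"][165:290,225:355,::-1],None,fx=4,fy=4,interpolation=cv2.INTER_CUBIC))
E
```

```text
t 4.05 pos [ 573.9 -142.8   57.1] st [  1.  -31.7  57.1] jawyaw-st 3.143 xdown [ 0.001  0.001 -1.   ] F [-0.8 -2.   1.9] T [-0.82  0.06 -0.  ] w 59.5 J [ 0.03  0.5  -0.29 -0.   -0.78 -0.1 ]
```

View pics/w4.png

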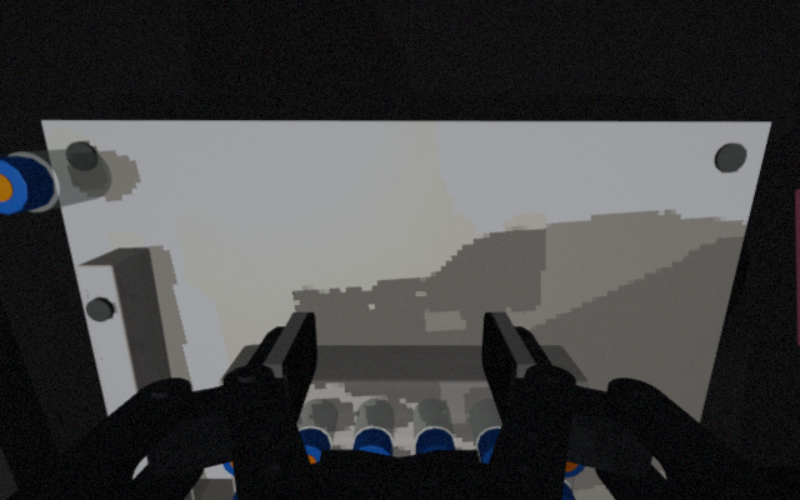

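View pics/c4.png

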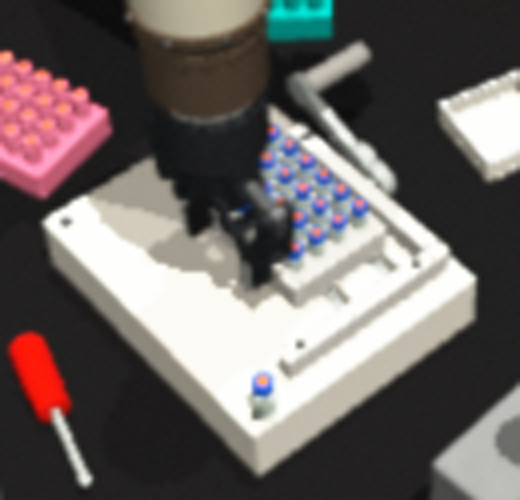

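The rack is now square to the fingers in the wrist view (near-right block edge at rows 345–380) and slides at about 2 N.

Call:
{"name": "arm_command", "arguments": {"rows": [{"dx": 0.002, "dy": 0, "dz": 0.002, "wx": 0, "wy": 0, "wz": 0, "gripper": -0.4}, {"dx": 0.002, "dy": 0, "dz": 0.004, "wx": 0, "wy": 0, "wz": 0, "gripper": -0.4}, {"dx": 0.002, "dy": 0, "dz": 0.005, "wx": 0, "wy": 0, "wz": 0, "gripper": -0.4}, {"dx": 0.002, "dy": 0, "dz": 0.006, "wx": 0, "wy": 0, "wz": 0, "gripper": -0.4}, {"dx": 0.002, "dy": 0, "dz": 0.007, "wx": 0, "wy": 0, "wz": 0, "gripper": -0.4}, {"dx": 0.002, "dy": 0, "dz": 0.008, "wx": 0, "wy": 0, "wz": 0, "gripper": -0.4}, {"dx": 0.002, "dy": 0, "dz": 0.009, "wx": 0, "wy": 0, "wz": 0, "gripper": -0.4}, {"dx": 0.002, "dy": 0, "dz": 0.009, "wx": 0, "wy": 0, "wz": 0, "gripper": -0.4}]}}

```text
clock: 4.95
position: [574.3, -133.2, 54.7]
ee_rot: [-0.481, 0.517, 0.482, 0.518]
contact_force: [-1.1, 0.3, 0.2]
gripper_width: 59.4
```

```bash
python3 - <<'E'
from h import *
s=stat()
E
```

```text
t 4.95 pos [ 574.3 -133.2   54.7] st [  0.6 -22.   54.7] jawyaw-st 3.143 xdown [ 0.     0.001 -1.   ] F [-1.1  0.3  0.2] T [-0.13  0.08  0.03] w 59.4 J [ 0.05  0.51 -0.29 -0.   -0.77 -0.12]
```

Call:
{"name": "arm_command", "arguments": {"rows": [{"dx": 0, "dy": 0, "dz": 0.001, "wx": 0, "wy": 0, "wz": 0, "gripper": -0.4}, {"dx": 0, "dy": 0, "dz": 0.0015, "wx": 0, "wy": 0, "wz": 0, "gripper": -0.4}, {"dx": 0, "dy": 0, "dz": 0.002, "wx": 0, "wy": 0, "wz": 0, "gripper": -0.4}, {"dx": 0, "dy": 0, "dz": 0.0025, "wx": 0, "wy": 0, "wz": 0, "gripper": -0.4}, {"dx": 0, "dy": 0, "dz": 0.003, "wx": 0, "wy": 0, "wz": 0, "gripper": -0.4}, {"dx": 0, "dy": 0, "dz": 0.0035, "wx": 0, "wy": 0, "wz": 0, "gripper": -0.4}, {"dx": 0, "dy": 0, "dz": 0.004, "wx": 0, "wy": 0, "wz": 0, "gripper": -0.4}, {"dx": 0, "dy": 0, "dz": 0.004, "wx": 0, "wy": 0, "wz": 0, "gripper": -0.4}]}}

```text
clock: 5.75
position: [574.1, -132.9, 55.0]
ee_rot: [-0.482, 0.519, 0.481, 0.517]
contact_force: [-0.1, -15.8, -1.1]
gripper_width: 59.7
```

```bash
python3 - <<'E'
from h import *
s=stat()
E
```

```text
t 5.75 pos [ 574.1 -132.9   55. ] st [  0.4 -21.7  55. ] jawyaw-st 3.142 xdown [-0.001 -0.002 -1.   ] F [ -0.1 -15.8  -1.1] T [-4.47  0.01 -0.23] w 59.7 J [ 0.05  0.5  -0.3   0.   -0.77 -0.12]
```

Contact with the left stop at 16 N, TCP y -21.7 (expected about -21). I'll back off and go to the near face.

Call:
{"name": "arm_command", "arguments": {"rows": [{"dx": 0, "dy": 0, "dz": -0.012, "wx": 0, "wy": 0, "wz": 0, "gripper": -0.4}, {"dx": 0, "dy": 0, "dz": -0.02, "wx": 0, "wy": 0, "wz": 0, "gripper": -0.4}, {"dx": -0.04, "dy": 0, "dz": -0.02, "wx": 0, "wy": 0, "wz": 0, "gripper": -0.4}, {"dx": -0.09, "dy": 0, "dz": -0.02, "wx": 0, "wy": 0, "wz": 0, "gripper": -0.4}, {"dx": -0.11, "dy": 0.03, "dz": -0.01, "wx": 8, "wy": 0, "wz": 0, "gripper": 0.06}, {"dx": -0.11, "dy": 0.07, "dz": 0.01, "wx": 16, "wy": 0, "wz": 0, "gripper": 0.06}, {"dx": -0.11, "dy": 0.1, "dz": 0.03, "wx": 24, "wy": 0, "wz": 0, "gripper": 0.06}, {"dx": -0.11, "dy": 0.11, "dz": 0.05, "wx": 32, "wy": 0, "wz": 0, "gripper": 0.06}]}}

```text
clock: 6.55
position: [465.2, -74.0, 165.4]
ee_rot: [-0.318, 0.632, 0.318, 0.631]
contact_force: [0.6, 0.1, 0.8]
gripper_width: 39.9
```

```bash
python3 - <<'E'
from h import *
s=stat(); go(s2w((-108,28,120)),ST[2]+np.pi/2)
E
```

```text
t 6.55 pos [465.2 -74.  165.4] st [-112.5   29.   165.4] jawyaw-st 2.577 xdown [-0.001 -0.001 -1.   ] F [0.6 0.1 0.8] T [-0.03 -0.12 -0.04] w 39.9 J [ 0.19  0.19 -0.45  0.   -0.93 -0.83]
d [ 0.0454 -0.0043  0.0017] w [ 5.767e+01 -9.000e-02  3.000e-02] n 0.9131575786039565 6.714038860168525
```

Call:
{"name": "arm_command", "arguments": {"rows": [{"dx": 0.01, "dy": -0.004, "dz": 0.002, "wx": 8.4, "wy": 0, "wz": 0, "gripper": 0.06}, {"dx": 0.02, "dy": -0.004, "dz": 0.002, "wx": 16.8, "wy": 0, "wz": 0, "gripper": 0.06}, {"dx": 0.03, "dy": -0.004, "dz": 0.002, "wx": 25.2, "wy": 0, "wz": 0, "gripper": 0.06}, {"dx": 0.04, "dy": -0.004, "dz": 0.002, "wx": 33.6, "wy": 0, "wz": 0, "gripper": 0.06}, {"dx": 0.045, "dy": -0.004, "dz": 0.002, "wx": 42, "wy": 0, "wz": 0, "gripper": 0.06}, {"dx": 0.045, "dy": -0.004, "dz": 0.002, "wx": 50.4, "wy": 0, "wz": 0, "gripper": 0.06}, {"dx": 0.045, "dy": -0.004, "dz": 0.002, "wx": 57.7, "wy": 0, "wz": 0, "gripper": 0.06}, {"dx": 0.045, "dy": -0.004, "dz": 0.002, "wx": 57.7, "wy": 0, "wz": 0, "gripper": 0.06}]}}

```text
clock: 7.35
position: [469.8, -74.5, 120.5]
ee_rot: [0.026, 0.707, -0.027, 0.706]
contact_force: [-0.4, 1.0, 0.2]
gripper_width: 39.6
```

```bash
python3 - <<'E'
from h import *
s=stat(); im=get_image("wrist"); save(im,"w5.png"); go(s2w((-108,28,54)),ST[2]+np.pi/2)
E
```

```text
t 7.35 pos [469.8 -74.5 120.5] st [-108.    28.7  120.5] jawyaw-st 1.571 xdown [-0.001 -0.    -1.   ] F [-0.4  1.   0.2] T [-0.03  0.03  0.05] w 39.6 J [ 0.19  0.25 -0.5   0.   -0.82 -1.83]
d [ 0.0665 -0.0007  0.    ] w [ 0.13 -0.04  0.03] n 1.3310253240071703 0.015989263454941043
```

View pics/w5.png

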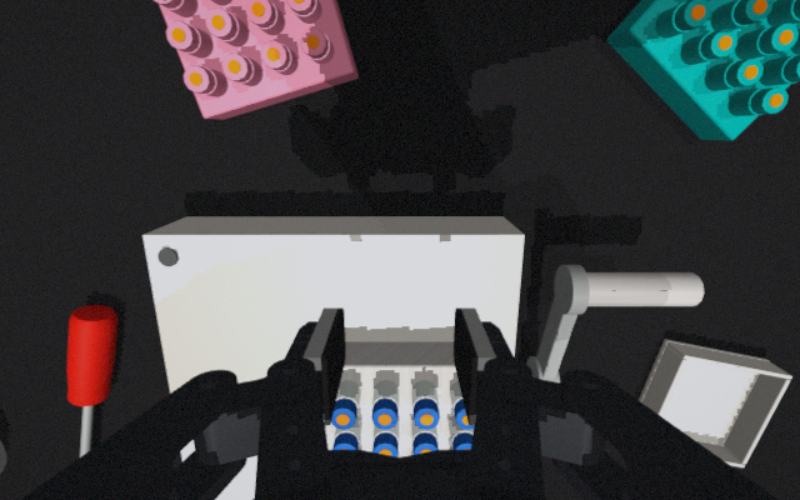

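Call:
{"name": "arm_command", "arguments": {"rows": [{"dx": 0.035, "dy": 0, "dz": 0, "wx": 0, "wy": 0, "wz": 0, "gripper": 0.06}, {"dx": 0.06, "dy": 0, "dz": 0, "wx": 0, "wy": 0, "wz": 0, "gripper": 0.06}, {"dx": 0.066, "dy": 0, "dz": 0.004, "wx": 0, "wy": 0, "wz": 0, "gripper": 0.06}, {"dx": 0.066, "dy": 0, "dz": 0.014, "wx": 0, "wy": 0, "wz": 0, "gripper": 0.06}, {"dx": 0.066, "dy": 0, "dz": 0.023, "wx": 0, "wy": 0, "wz": 0, "gripper": 0.06}, {"dx": 0.066, "dy": 0, "dz": 0.03, "wx": 0, "wy": 0, "wz": 0, "gripper": 0.06}, {"dx": 0.066, "dy": 0, "dz": 0.036, "wx": 0, "wy": 0, "wz": 0, "gripper": 0.06}, {"dx": 0.066, "dy": 0, "dz": 0.042, "wx": 0, "wy": 0, "wz": 0, "gripper": 0.06}]}}

```text
clock: 8.2
position: [511.3, -77.8, 54.9]
ee_rot: [0.025, 0.707, -0.026, 0.706]
contact_force: [-3.1, 0.8, 1.9]
gripper_width: 40.2
```

```bash
python3 - <<'E'
from h import *
s=stat()
E
```

```text
t 8.2 pos [511.3 -77.8  54.9] st [-66.3  28.6  54.9] jawyaw-st 1.573 xdown [-0.002 -0.    -1.   ] F [-3.1  0.8  1.9] T [0.02 0.85 0.03] w 40.2 J [ 0.16  0.41 -0.47  0.   -0.69 -1.81]
```

Call:
{"name": "arm_command", "arguments": {"rows": [{"dx": 0, "dy": 0, "dz": 0.005, "wx": 0, "wy": 0, "wz": 0, "gripper": 0.06}, {"dx": 0, "dy": 0, "dz": 0.01, "wx": 0, "wy": 0, "wz": 0, "gripper": 0.06}, {"dx": 0, "dy": 0, "dz": 0.014, "wx": 0, "wy": 0, "wz": 0, "gripper": 0.06}, {"dx": 0, "dy": 0, "dz": 0.017, "wx": 0, "wy": 0, "wz": 0, "gripper": 0.06}, {"dx": 0, "dy": 0, "dz": 0.019, "wx": 0, "wy": 0, "wz": 0, "gripper": 0.06}, {"dx": 0, "dy": 0, "dz": 0.021, "wx": 0, "wy": 0, "wz": 0, "gripper": 0.06}, {"dx": 0, "dy": 0, "dz": 0.0225, "wx": 0, "wy": 0, "wz": 0, "gripper": 0.06}, {"dx": 0, "dy": 0, "dz": 0.0235, "wx": 0, "wy": 0, "wz": 0, "gripper": 0.06}]}}

```text
clock: 9.0
position: [533.3, -79.5, 54.6]
ee_rot: [0.026, 0.708, -0.026, 0.705]
contact_force: [-6.7, 1.2, 4.8]
gripper_width: 40.0
```

```bash
python3 - <<'E'
from h import *
s=stat()
E
```

```text
t 9.0 pos [533.3 -79.5  54.6] st [-44.2  28.5  54.6] jawyaw-st 1.572 xdown [-0.005 -0.    -1.   ] F [-6.7  1.2  4.8] T [0.51 1.86 0.02] w 40.0 J [ 0.15  0.44 -0.42 -0.   -0.72 -1.8 ]
```

Call:
{"name": "arm_command", "arguments": {"rows": [{"dx": 0, "dy": 0, "dz": 0.001, "wx": 0, "wy": 0, "wz": 0, "gripper": 0.06}, {"dx": 0, "dy": 0, "dz": 0.0015, "wx": 0, "wy": 0, "wz": 0, "gripper": 0.06}, {"dx": 0, "dy": 0, "dz": 0.002, "wx": 0, "wy": 0, "wz": 0, "gripper": 0.06}, {"dx": 0, "dy": 0, "dz": 0.0025, "wx": 0, "wy": 0, "wz": 0, "gripper": 0.06}, {"dx": 0, "dy": 0, "dz": 0.003, "wx": 0, "wy": 0, "wz": 0, "gripper": 0.06}, {"dx": 0, "dy": 0, "dz": 0.004, "wx": 0, "wy": 0, "wz": 0, "gripper": 0.06}, {"dx": 0, "dy": 0, "dz": 0.004, "wx": 0, "wy": 0, "wz": 0, "gripper": 0.06}, {"dx": 0, "dy": 0, "dz": 0.004, "wx": 0, "wy": 0, "wz": 0, "gripper": 0.06}]}}

```text
clock: 9.8
position: [533.2, -79.7, 54.1]
ee_rot: [0.026, 0.712, -0.026, 0.702]
contact_force: [-9.9, 2.4, 7.9]
gripper_width: 40.0
```

```bash
python3 - <<'E'
from h import *
s=stat()
for n in("wrist","side"):
    im=get_image(n)
    if n=="wrist": save(im,"w6.png")
    else: cv2.imwrite("pics/s6.png",cv2.resize(im["img"][150:290,270:420,::-1],None,fx=4,fy=4,interpolation=cv2.INTER_CUBIC))
E
```

```text
t 9.8 pos [533.2 -79.7  54.1] st [-44.3  28.2  54.1] jawyaw-st 1.572 xdown [-0.014 -0.    -1.   ] F [-9.9  2.4  7.9] T [0.94 2.86 0.1 ] w 40.0 J [ 0.15  0.44 -0.41 -0.   -0.73 -1.79]
```

View pics/w6.png

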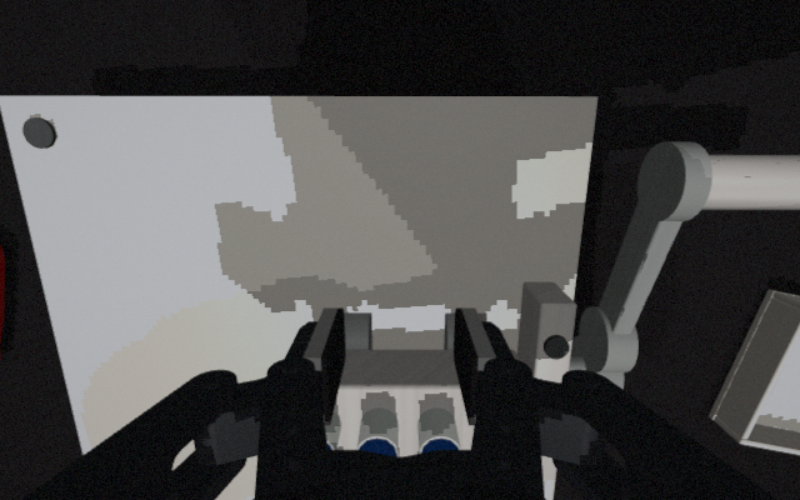

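View pics/s6.png

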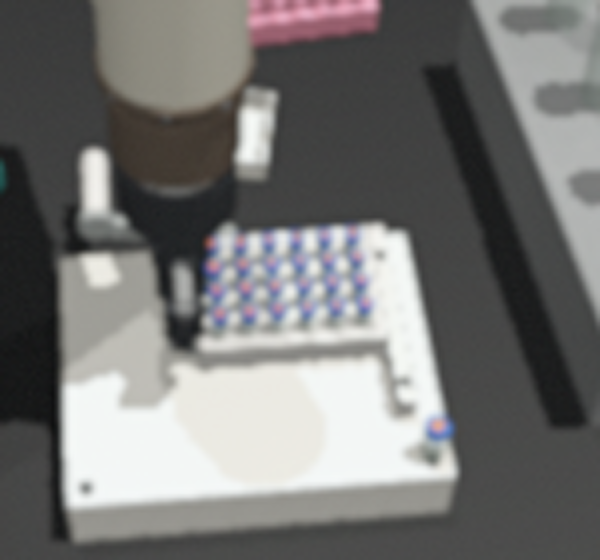

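Call:
{"name": "arm_command", "arguments": {"rows": [{"dx": 0, "dy": 0, "dz": -0.008, "wx": 0, "wy": 0, "wz": 0, "gripper": 0.06}, {"dx": 0, "dy": 0, "dz": -0.02, "wx": 0, "wy": 0, "wz": 0, "gripper": 0.06}, {"dx": -0.02, "dy": 0, "dz": -0.04, "wx": 0, "wy": 0, "wz": 0, "gripper": 0.06}, {"dx": -0.06, "dy": 0, "dz": -0.06, "wx": 0, "wy": 0, "wz": 0, "gripper": 0.06}, {"dx": -0.1, "dy": 0, "dz": -0.07, "wx": 0, "wy": 0, "wz": 0, "gripper": 0.06}, {"dx": -0.15, "dy": 0, "dz": -0.08, "wx": 0, "wy": 0, "wz": 0, "gripper": -1}, {"dx": -0.19, "dy": 0, "dz": -0.08, "wx": 0, "wy": 0, "wz": 0, "gripper": -1}, {"dx": -0.19, "dy": 0, "dz": -0.08, "wx": 0, "wy": 0, "wz": 0, "gripper": -1}]}}

```text
clock: 10.7
position: [459.8, -73.6, 251.9]
ee_rot: [0.026, 0.706, -0.025, 0.708]
contact_force: [0.2, 0.7, 0.3]
gripper_width: 81.4
```

```bash
python3 - <<'E'
from h import *
get_image("side");get_image("side")
s=stat(); im=get_image("wrist"); np.savez("w7",img=im["img"],K=im["K"],T=im["T_tool_cam"],pos=s["position"],q=s["ee_rot"])
save(im,"w7.png")
E
```

```text
t 10.8 pos [456.6 -73.5 246.2] st [-121.2   28.8  246.2] jawyaw-st 1.572 xdown [-0.009  0.001 -1.   ] F [-0.9 -0.1 -0.6] T [-0.04  0.02 -0.02] w 85.7 J [ 0.19  0.1  -0.34 -0.   -1.14 -1.83]
```

View pics/w7.png

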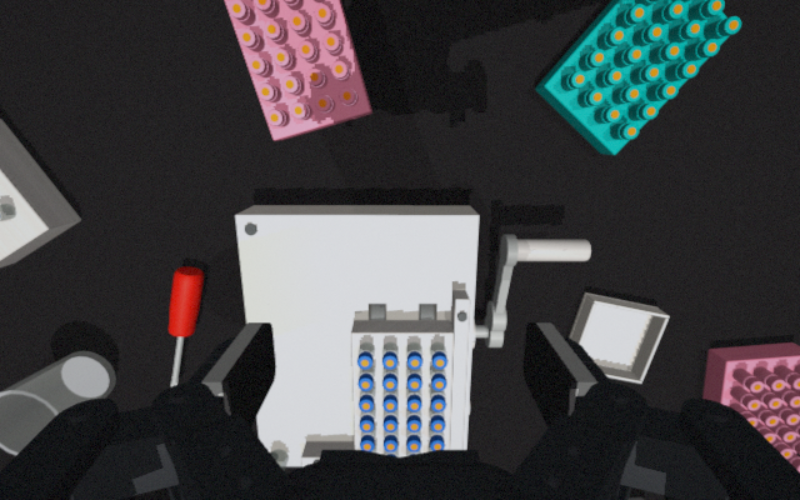

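The rack looks flush along the left strip (columns 450–455). Next I'll check the far stop from above, with the jaws turned along station x.

```bash
python3 - <<'E'
from h import *
s=stat(); p=s2w((25,-25,250)); go(p,ST[2])
Rm=R.from_quat(s["ee_rot"]).as_matrix(); print(Rm)
E
```

```text
t 10.85 pos [455.8 -73.6 244.8] st [-122.    28.6  244.8] jawyaw-st 1.572 xdown [-0.013  0.    -1.   ] F [ 0.1 -0.4 -0.5] T [-0.04 -0.01  0.03] w 85.5 J [ 0.19  0.1  -0.34 -0.   -1.14 -1.83]
d [-0.007  -0.0537  0.1469] w [-89.95  -0.62  -0.55] n 3.130698970819087 10.472458880652699
[[-1.29811893e-02  7.36607283e-02  9.97198870e-01]
 [ 2.43660997e-04  9.97283103e-01 -7.36637785e-02]
 [-9.99915711e-01 -7.13264981e-04 -1.29638690e-02]]
```

Call:
{"name": "arm_command", "arguments": {"rows": [{"dx": -0.007, "dy": -0.054, "dz": 0.147, "wx": -90, "wy": -0.6, "wz": -0.5, "gripper": -1}, {"dx": -0.007, "dy": -0.054, "dz": 0.147, "wx": -90, "wy": -0.6, "wz": -0.5, "gripper": -1}, {"dx": -0.007, "dy": -0.054, "dz": 0.147, "wx": -90, "wy": -0.6, "wz": -0.5, "gripper": -1}, {"dx": -0.007, "dy": -0.054, "dz": 0.147, "wx": -90, "wy": -0.6, "wz": -0.5, "gripper": -1}, {"dx": -0.007, "dy": -0.054, "dz": 0.147, "wx": -90, "wy": -0.6, "wz": -0.5, "gripper": -1}, {"dx": -0.007, "dy": -0.054, "dz": 0.147, "wx": -90, "wy": -0.6, "wz": -0.5, "gripper": -1}, {"dx": -0.007, "dy": -0.054, "dz": 0.147, "wx": -90, "wy": -0.6, "wz": -0.5, "gripper": -1}, {"dx": -0.007, "dy": -0.054, "dz": 0.147, "wx": -90, "wy": -0.6, "wz": -0.5, "gripper": -1}]}}

```text
clock: 11.65
position: [598.0, -138.3, 247.1]
ee_rot: [-0.378, 0.599, 0.38, 0.594]
contact_force: [0.6, 0.7, -0.6]
gripper_width: 85.6
```

```bash
python3 - <<'E'
from h import *
s=stat(); p=s2w((25,-25,250)); go(p,ST[2])
E
```

```text
t 11.65 pos [ 598.  -138.3  247.1] st [ 24.6 -25.3 247.1] jawyaw-st 2.778 xdown [-0.007 -0.002 -1.   ] F [ 0.6  0.7 -0.6] T [0.02 0.04 0.  ] w 85.6 J [ 0.04  0.36  0.01  0.   -1.23 -0.48]
d [-0.0029 -0.0002  0.0004] w [-20.85  -0.19  -0.39] n 0.05805447563903794 2.428265319085553
```

Call:
{"name": "arm_command", "arguments": {"rows": [{"dx": -0.003, "dy": 0, "dz": 0, "wx": -8, "wy": -0.2, "wz": -0.4, "gripper": -1}, {"dx": -0.003, "dy": 0, "dz": 0, "wx": -16, "wy": -0.2, "wz": -0.4, "gripper": -1}, {"dx": -0.003, "dy": 0, "dz": 0, "wx": -20.9, "wy": -0.2, "wz": -0.4, "gripper": -1}, {"dx": -0.003, "dy": 0, "dz": 0, "wx": -20.9, "wy": -0.2, "wz": -0.4, "gripper": -1}, {"dx": -0.003, "dy": 0, "dz": 0, "wx": -20.9, "wy": -0.2, "wz": -0.4, "gripper": -1}, {"dx": -0.003, "dy": 0, "dz": 0, "wx": -20.9, "wy": -0.2, "wz": -0.4, "gripper": -1}, {"dx": -0.003, "dy": 0, "dz": 0, "wx": -20.9, "wy": -0.2, "wz": -0.4, "gripper": -1}, {"dx": -0.003, "dy": 0, "dz": 0, "wx": -20.9, "wy": -0.2, "wz": -0.4, "gripper": -1}]}}

```text
clock: 12.45
position: [598.0, -138.3, 250.0]
ee_rot: [-0.481, 0.518, 0.481, 0.518]
contact_force: [-0.4, -0.2, 0.5]
gripper_width: 85.4
```

```bash
python3 - <<'E'
from h import *
s=stat(); im=get_image("wrist"); np.savez("w8",img=im["img"],K=im["K"],T=im["T_tool_cam"],pos=s["position"],q=s["ee_rot"])
cv2.imwrite("pics/w8.png",cv2.resize(im["img"][20:320,170:560,::-1],None,fx=2,fy=2,interpolation=cv2.INTER_CUBIC))
E
```

```text
t 12.45 pos [ 598.  -138.3  250. ] st [ 24.6 -25.3 250. ] jawyaw-st 3.142 xdown [ 0.  0. -1.] F [-0.4 -0.2  0.5] T [-0.02  0.02  0.02] w 85.4 J [ 0.04  0.35  0.01 -0.   -1.23 -0.11]
```

View pics/w8.png

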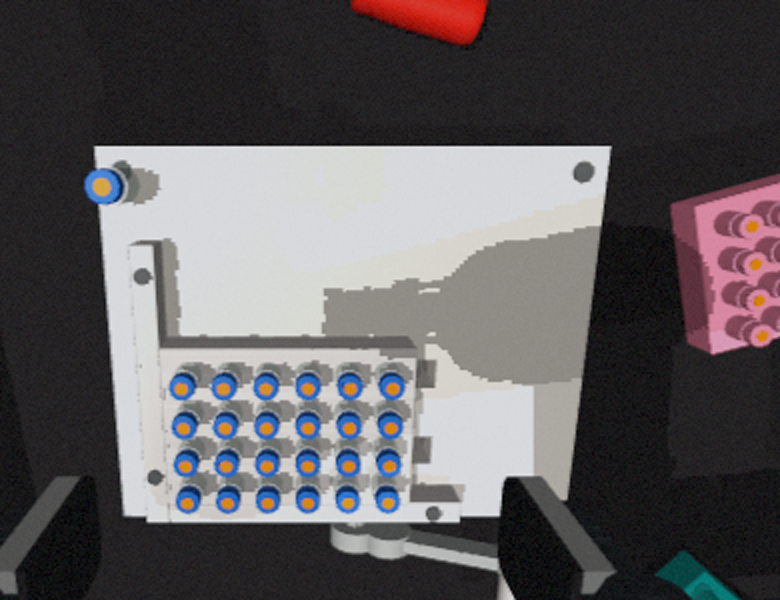

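```bash
python3 - <<'E'
from h import *
C=wcam("w8.npz"); px=lambda p:np.array(p)/2+[170,20]-.25
P=[(125,-105,48),(-125,-105,48),(125,95,48)]
uv=px([(95,147),(611,146),(124,517)])
f=least_squares(lambda p:(proj(C,planar(p,P))-uv).ravel(),ST); print("station",np.round(f.x,4),np.round(f.fun,1)); st=f.x
uc=px([(182,387),(392,386),(387,502),(188,500)])
def rc(p):
    a,b=48.7,29.2
    return (proj(C,planar(p,[(a,-b,95),(-a,-b,95),(-a,b,95),(a,b,95)]))-uc).ravel()
g=least_squares(rc,[572,-110,0]); print("rack caps",np.round(g.x,4),np.round(g.fun,1))
q=g.x;c,s=np.cos(st[2]),np.sin(st[2]); d=q[:2]-st[:2]; print("in st",c*d[0]+s*d[1],-s*d[0]+c*d[1],q[2]-st[2])
im=np.load("w8.npz")["img"]
cv2.imwrite("pics/w8b.png",cv2.resize(im[180:290,225:410,::-1],None,fx=4.3,fy=4.3,interpolation=cv2.INTER_CUBIC))
E
```

```text
station [ 5.747640e+02 -1.117016e+02 -7.300000e-02] [ 0.  -0.  -0.5  0.3  0.5 -0.5]
rack caps [ 6.085926e+02 -8.276470e+01 -7.530000e-02] [-0.  -0.2  0.1  0.5  0.1 -0.6 -0.2  0.2]
in st 31.628015709834166 31.32706030808081 -0.002318166025924523
```

View pics/w8b.png

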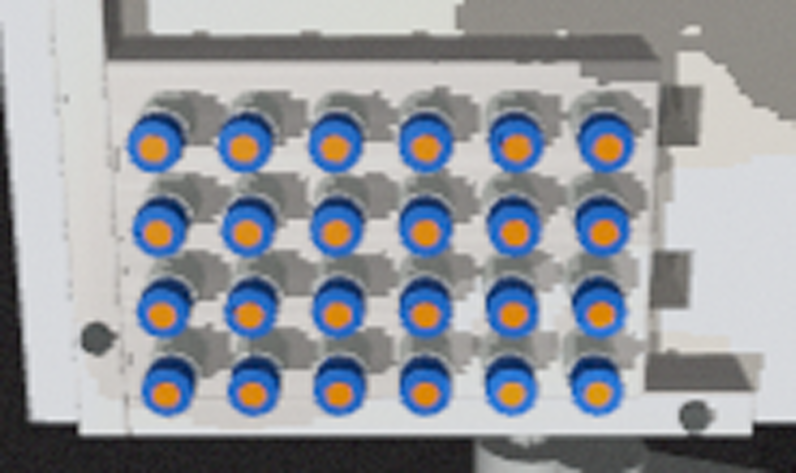

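Fit puts the rack at station (31.6, 31.3), yaw -0.002, against seat (31.5, 32.5), so y is short by about 1 mm, near the noise. I'll press once more on the right face to be sure of y; the cams will help with x.

```bash
sed -i 's/^ST=.*/ST=np.array([575.1,-111.4,-0.0743])/' h.py; python3 - <<'E'
from h import *
s=stat(); go(s2w((20,-50,54)),ST[2])
E
```

```text
t 12.5 pos [ 598.  -138.3  250.1] st [ 24.8 -25.1 250.1] jawyaw-st 3.142 xdown [ 0.  0. -1.] F [ 0.5 -1.2 -0.3] T [-0.05 -0.    0.07] w 85.3 J [ 0.04  0.35  0.01 -0.   -1.23 -0.11]
d [ 0.1961  0.0048 -0.0249] w [0.01 0.01 0.01] n 3.954678516257459 0.001990087848892334
```

Call:
{"name": "arm_command", "arguments": {"rows": [{"dx": 0.04, "dy": 0.005, "dz": -0.025, "wx": 0, "wy": 0, "wz": 0, "gripper": -0.4}, {"dx": 0.085, "dy": 0.005, "dz": -0.025, "wx": 0, "wy": 0, "wz": 0, "gripper": -0.4}, {"dx": 0.13, "dy": 0.005, "dz": -0.025, "wx": 0, "wy": 0, "wz": 0, "gripper": -0.4}, {"dx": 0.17, "dy": 0.005, "dz": -0.025, "wx": 0, "wy": 0, "wz": 0, "gripper": -0.4}, {"dx": 0.195, "dy": 0.005, "dz": -0.024, "wx": 0, "wy": 0, "wz": 0, "gripper": -0.4}, {"dx": 0.195, "dy": 0.005, "dz": -0.016, "wx": 0, "wy": 0, "wz": 0, "gripper": -0.4}, {"dx": 0.195, "dy": 0.005, "dz": -0.008, "wx": 0, "wy": 0, "wz": 0, "gripper": -0.4}, {"dx": 0.195, "dy": 0.005, "dz": -0.003, "wx": 0, "wy": 0, "wz": 0, "gripper": -0.4}]}}

```text
clock: 13.3
position: [594.6, -140.0, 57.4]
ee_rot: [-0.483, 0.517, 0.48, 0.519]
contact_force: [0.1, 0.0, 0.1]
gripper_width: 59.9
```

```bash
python3 - <<'E'
from h import *
s=stat()
E
```

```text
t 13.3 pos [ 594.6 -140.    57.4] st [ 21.6 -27.   57.4] jawyaw-st 3.143 xdown [ 0.004 -0.    -1.   ] F [0.1 0.  0.1] T [-0.01 -0.02 -0.03] w 59.9 J [ 0.03  0.53 -0.24  0.   -0.8  -0.11]
```

Call:
{"name": "arm_command", "arguments": {"rows": [{"dx": 0.002, "dy": 0, "dz": 0.002, "wx": 0, "wy": 0, "wz": 0, "gripper": -0.4}, {"dx": 0.002, "dy": 0, "dz": 0.004, "wx": 0, "wy": 0, "wz": 0, "gripper": -0.4}, {"dx": 0.002, "dy": 0, "dz": 0.005, "wx": 0, "wy": 0, "wz": 0, "gripper": -0.4}, {"dx": 0.002, "dy": 0, "dz": 0.006, "wx": 0, "wy": 0, "wz": 0, "gripper": -0.4}, {"dx": 0.002, "dy": 0, "dz": 0.007, "wx": 0, "wy": 0, "wz": 0, "gripper": -0.4}, {"dx": 0.002, "dy": 0, "dz": 0.008, "wx": 0, "wy": 0, "wz": 0, "gripper": -0.4}, {"dx": 0.002, "dy": 0, "dz": 0.0085, "wx": 0, "wy": 0, "wz": 0, "gripper": -0.4}, {"dx": 0.002, "dy": 0, "dz": 0.009, "wx": 0, "wy": 0, "wz": 0, "gripper": -0.4}]}}

```text
clock: 14.1
position: [595.5, -134.5, 56.5]
ee_rot: [-0.484, 0.518, 0.479, 0.518]
contact_force: [-0.1, -14.6, 2.9]
gripper_width: 60.0
```

```bash
python3 - <<'E'
from h import *
s=stat()
E
```

```text
t 14.1 pos [ 595.5 -134.5   56.5] st [ 22.  -21.5  56.5] jawyaw-st 3.142 xdown [ 0.005 -0.004 -1.   ] F [ -0.1 -14.6   2.9] T [-4.17 -0.01 -0.13] w 60.0 J [ 0.04  0.53 -0.24  0.01 -0.79 -0.12]
```

Firm contact again at the same place (TCP y -21.5, 14.6 N), so the rack is snug to the left. Next is the lever angle, using the last pictures.

```bash
python3 - <<'E'
from h import *
C7=wcam("w7.npz"); C2=wcam("w2.npz"); Cs=loadcam("scene"); Cd=loadcam("side")
obs=[(C7,np.array([(520,249),(588,251)])/1.25-.1),(Cs,np.array([(362,102),(437,62)])/4.8+[225,165]-.4),(Cd,np.array([(88,115),(88,43)])/4.8+[275,180]-.4)]
def rh(q,o):
    th=q[0];xs=-8.5-95*np.cos(th);zz=23.5+95*np.sin(th)
    return (proj(o[0],planar(ST,[(xs,127,zz),(xs,181,zz)]))-o[1]).ravel()
for o in obs:
    h=least_squares(rh,[.35],args=(o,)); print(h.x,np.round(h.fun,1))
h=least_squares(lambda q:np.concatenate([rh(q,o) for o in obs]),[.35]); print(h.x)
th=h.x[0]; hp=(-8.5-95*np.cos(th),153,23.5+95*np.sin(th)); print(hp,s2w(hp))
s=stat(); go(s2w((hp[0],153,130)),ST[2]); go(s2w((hp[0],153,hp[2]-18.7)),ST[2])
E
```

```text
[0.36522673] [-0.6  1.5 -2.1 -0. ]
[0.35635603] [ 1.4 -0.2 -1.2  0.2]
[0.36299382] [ 0.8 -0.4  0.1  0.8]
[0.36451271]
(np.float64(-97.2582709285238), 153, np.float64(57.36693581915506)) [489.46750574  48.39751935  57.36693582]
t 14.1 pos [ 595.5 -134.5   56.5] st [ 22.  -21.5  56.5] jawyaw-st 3.142 xdown [ 0.005 -0.004 -1.   ] F [ -0.1 -14.6   2.9] T [-4.17 -0.01 -0.13] w 60.0 J [ 0.04  0.53 -0.24  0.01 -0.79 -0.12]
d [-0.0747  0.1188  0.1743] w [ 0.03 -0.21  0.31] n 4.475710172695899 0.04391443638834379
d [0.0166 0.1193 0.1746] w [ 0.03 -0.21  0.31] n 4.242853555320259 0.04391443638834379
```

Call:
{"name": "arm_command", "arguments": {"rows": [{"dx": 0, "dy": 0, "dz": -0.012, "wx": 0, "wy": 0, "wz": 0, "gripper": -0.4}, {"dx": -0.01, "dy": 0, "dz": -0.022, "wx": 0, "wy": 0, "wz": 0, "gripper": -0.4}, {"dx": -0.05, "dy": 0, "dz": -0.022, "wx": 0, "wy": -0.2, "wz": 0.3, "gripper": -0.4}, {"dx": -0.095, "dy": 0, "dz": -0.02, "wx": 0, "wy": -0.2, "wz": 0.3, "gripper": -0.4}, {"dx": -0.1, "dy": 0.025, "dz": 0.02, "wx": 0, "wy": -0.2, "wz": 0.3, "gripper": -0.4}, {"dx": -0.1, "dy": 0.05, "dz": 0.06, "wx": 0, "wy": -0.2, "wz": 0.3, "gripper": -0.4}, {"dx": -0.1, "dy": 0.08, "dz": 0.1, "wx": 0, "wy": -0.2, "wz": 0.3, "gripper": -0.4}, {"dx": -0.1, "dy": 0.105, "dz": 0.14, "wx": 0, "wy": -0.2, "wz": 0.3, "gripper": -0.4}]}}

```text
clock: 14.9
position: [499.1, 14.4, 156.0]
ee_rot: [-0.481, 0.518, 0.481, 0.519]
contact_force: [0.6, 0.0, -0.1]
gripper_width: 59.5
```

```bash
python3 - <<'E'
from h import *
hp=(-97.3,153,57.4)
s=stat(); go(s2w((hp[0],153,130)),ST[2]); go(s2w((hp[0],153,hp[2]-18.7)),ST[2])
E
```

```text
t 14.9 pos [499.1  14.4 156. ] st [-85.1 119.8 156. ] jawyaw-st 3.141 xdown [ 0.001  0.001 -1.   ] F [ 0.6  0.  -0.1] T [ 0.07 -0.06  0.01] w 59.5 J [ 0.35  0.24 -0.4  -0.   -0.92 -0.43]
d [0.0261 0.0122 0.0332] w [-0.03  0.05  0.03] n 0.8785218607828371 0.007639830393482572
d [0.1174 0.0123 0.0331] w [-0.03  0.05  0.03] n 2.451136138441473 0.007639830393482572
```

Call:
{"name": "arm_command", "arguments": {"rows": [{"dx": 0, "dy": 0.012, "dz": 0.033, "wx": 0, "wy": 0, "wz": 0, "gripper": -0.4}, {"dx": 0, "dy": 0.012, "dz": 0.033, "wx": 0, "wy": 0, "wz": 0, "gripper": -0.4}, {"dx": 0.03, "dy": 0.012, "dz": 0.033, "wx": 0, "wy": 0, "wz": 0, "gripper": -0.4}, {"dx": 0.055, "dy": 0.012, "dz": 0.033, "wx": 0, "wy": 0, "wz": 0, "gripper": -0.4}, {"dx": 0.066, "dy": 0.012, "dz": 0.033, "wx": 0, "wy": 0, "wz": 0, "gripper": -0.4}, {"dx": 0.066, "dy": 0.012, "dz": 0.033, "wx": 0, "wy": 0, "wz": 0, "gripper": -0.4}, {"dx": 0.066, "dy": 0.012, "dz": 0.033, "wx": 0, "wy": 0, "wz": 0, "gripper": -0.4}, {"dx": 0.066, "dy": 0.012, "dz": 0.033, "wx": 0, "wy": 0, "wz": 0, "gripper": -0.4}]}}

```text
clock: 15.7
position: [490.7, 48.4, 91.3]
ee_rot: [-0.481, 0.517, 0.481, 0.52]
contact_force: [0.7, 0.1, 0.4]
gripper_width: 59.8
```

```bash
python3 - <<'E'
from h import *
hp=(-97.3,153,57.4)
s=stat(); go(s2w((hp[0],153,hp[2]-18.7)),ST[2]); im=get_image("wrist"); save(im,"w9.png")
E
```

```text
t 15.7 pos [490.7  48.4  91.3] st [-96.  153.   91.3] jawyaw-st 3.141 xdown [ 0.003  0.002 -1.   ] F [0.7 0.1 0.4] T [-0.01  0.01 -0.01] w 59.8 J [ 0.43  0.32 -0.5  -0.   -0.75 -0.5 ]
d [ 0.0526  0.0014 -0.0002] w [-0.03  0.11  0.16] n 1.0515639389686933 0.023290339119355328
```

View pics/w9.png

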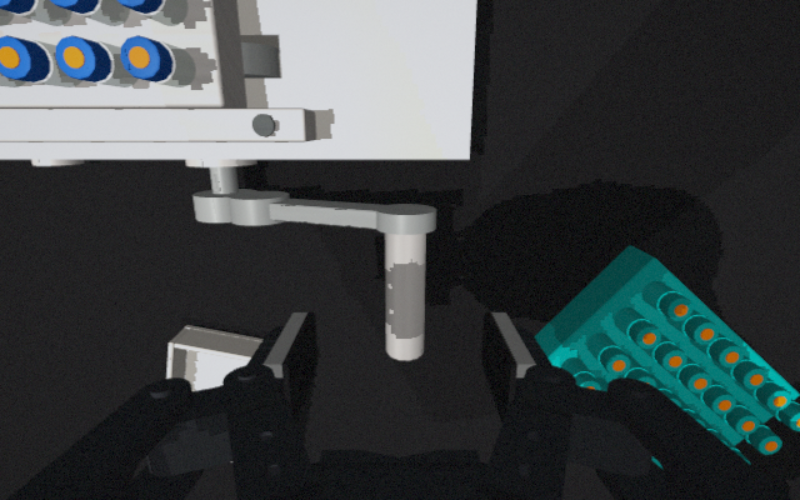

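```bash
python3 - <<'E'
from h import *
for n,pts in (("scene",[(384,218),(353,215),(387,180),(356,178)]),("side",[(317,263),(279,243),(337,241)])):
    c=loadcam(n)
    for p in pts:
        w=ray(c,np.array(p)/1.25,0 if p[1]>200 and n=="scene" else 20); print(n,p,np.round(w),np.round(w2s(w)))
E
```

```text
scene (384, 218) [420. 112.   0.] [-171.  211.    0.]
scene (353, 215) [350.  61.   0.] [-237.  155.    0.]
scene (387, 180) [329. 214.  20.] [-270.  306.   20.]
scene (356, 178) [258. 158.  20.] [-337.  245.   20.]
side (317, 263) [365.  45.  20.] [-221.  141.   20.]
side (279, 243) [274. 125.  20.] [-318.  214.   20.]
side (337, 241) [418. 107.  20.] [-173.  207.   20.]
```

Handle is centred between the fingers (col 404; fingers at 300/500), and the turquoise look-alike is clear. I'll descend and grip.

Call:
{"name": "arm_command", "arguments": {"rows": [{"dx": 0.02, "dy": 0.001, "dz": 0, "wx": 0, "wy": 0.1, "wz": 0.1, "gripper": -0.4}, {"dx": 0.04, "dy": 0.001, "dz": 0, "wx": 0, "wy": 0.1, "wz": 0.1, "gripper": -0.4}, {"dx": 0.0525, "dy": 0.001, "dz": 0, "wx": 0, "wy": 0.1, "wz": 0.1, "gripper": -0.4}, {"dx": 0.0525, "dy": 0.001, "dz": 0, "wx": 0, "wy": 0.1, "wz": 0.1, "gripper": -0.4}, {"dx": 0.0525, "dy": 0.001, "dz": 0, "wx": 0, "wy": 0.1, "wz": 0.1, "gripper": 1}, {"dx": 0.0525, "dy": 0.001, "dz": 0, "wx": 0, "wy": 0.1, "wz": 0.1, "gripper": 1}, {"dx": 0.0525, "dy": 0.001, "dz": 0, "wx": 0, "wy": 0.1, "wz": 0.1, "gripper": 1}, {"dx": 0.0525, "dy": 0.001, "dz": 0, "wx": 0, "wy": 0.1, "wz": 0.1, "gripper": 1}]}}

```text
clock: 16.55
position: [488.0, 48.7, 39.1]
ee_rot: [-0.48, 0.519, 0.481, 0.518]
contact_force: [-5.1, 3.0, 3.1]
gripper_width: 16.2
```

```bash
python3 - <<'E'
from h import *
s=stat(); print(arm.grip_depth); im=get_image("wrist"); save(im,"w10.png")
E
```

```text
t 16.55 pos [488.   48.7  39.1] st [-98.8 153.2  39.1] jawyaw-st 3.14 xdown [-0.002  0.    -1.   ] F [-5.1  3.   3.1] T [ 1.08  1.45 -0.07] w 16.2 J [ 0.43  0.4  -0.55 -0.   -0.62 -0.51]
18.700000000000003
```

View pics/w10.png

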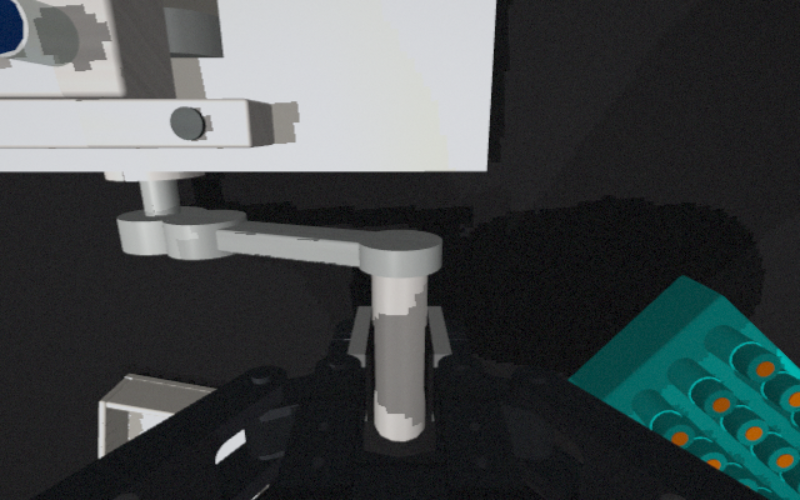

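Gripped: width 16 mm, and the handle sits between the pads at cols 372–428. Now I'll compute the arc.

```bash
python3 - <<'E'
from h import *
t0=.363
for t in np.linspace(t0,1.571,17)[1:]:
    print(round(t,3),"dx",round(-95*(np.sin(t)-np.sin(t0))/1000,4),"dy",round(-95*(np.cos(t0)-np.cos(t))/1000,4))
E
```

```text
0.438 dx -0.0066 dy -0.0028
0.514 dx -0.013 dy -0.0061
0.589 dx -0.0191 dy -0.0098
0.665 dx -0.0249 dy -0.0141
0.74 dx -0.0304 dy -0.0187
0.816 dx -0.0355 dy -0.0237
0.892 dx -0.0402 dy -0.0291
0.967 dx -0.0445 dy -0.0349
1.042 dx -0.0483 dy -0.0409
1.118 dx -0.0517 dy -0.0472
1.194 dx -0.0546 dy -0.0538
1.269 dx -0.057 dy -0.0606
1.344 dx -0.0588 dy -0.0675
1.42 dx -0.0602 dy -0.0745
1.496 dx -0.061 dy -0.0817
1.571 dx -0.0613 dy -0.0888
```

Call:
{"name": "arm_command", "arguments": {"rows": [{"dx": -0.0066, "dy": -0.0028, "dz": 0, "wx": 0, "wy": 0, "wz": 0, "gripper": 1}, {"dx": -0.013, "dy": -0.0061, "dz": 0, "wx": 0, "wy": 0, "wz": 0, "gripper": 1}, {"dx": -0.0191, "dy": -0.0098, "dz": 0, "wx": 0, "wy": 0, "wz": 0, "gripper": 1}, {"dx": -0.0249, "dy": -0.0141, "dz": 0, "wx": 0, "wy": 0, "wz": 0, "gripper": 1}, {"dx": -0.0304, "dy": -0.0187, "dz": 0, "wx": 0, "wy": 0, "wz": 0, "gripper": 1}, {"dx": -0.0355, "dy": -0.0237, "dz": 0, "wx": 0, "wy": 0, "wz": 0, "gripper": 1}, {"dx": -0.0402, "dy": -0.0291, "dz": 0, "wx": 0, "wy": 0, "wz": 0, "gripper": 1}, {"dx": -0.0445, "dy": -0.0349, "dz": 0, "wx": 0, "wy": 0, "wz": 0, "gripper": 1}]}}

```text
clock: 17.4
position: [514.4, 46.3, 82.3]
ee_rot: [-0.475, 0.525, 0.485, 0.514]
contact_force: [-23.6, 17.3, 12.2]
gripper_width: 15.7
```

```bash
cat >> h.py <<'E'
def hand(s):
    Rm=R.from_quat(s["ee_rot"]).as_matrix(); return w2s(np.asarray(s["position"])-18.7*Rm[:,0])
E
python3 - <<'E'
from h import *
s=stat(); h=hand(s); print(h, np.hypot(h[0]+8.5,h[2]-23.5), np.arctan2(h[2]-23.5,-8.5-h[0]))
E
```

```text
t 17.4 pos [514.4  46.3  82.3] st [-72.3 152.8  82.3] jawyaw-st 3.136 xdown [-0.021 -0.    -1.   ] F [-23.6  17.3  12.2] T [ 4.67  7.07 -0.25] w 15.7 J [ 0.4   0.38 -0.43 -0.01 -0.78 -0.47]
[-71.88391924 152.8281901  100.94781353] 100.07839446423854 0.8849312756057257
```

View picture.

```bash
python3 - <<'E'
from h import *
s=stat(); h=hand(s); im=get_image("wrist"); save(im,"w11.png"); s=stat(); im=get_image("side"); cv2.imwrite("pics/s11.png",cv2.resize(im["img"][130:270,250:400,::-1],None,fx=4,fy=4,interpolation=cv2.INTER_CUBIC)); s=stat()
E
```

```text
t 17.4 pos [514.4  46.3  82.3] st [-72.3 152.8  82.3] jawyaw-st 3.136 xdown [-0.021 -0.    -1.   ] F [-23.6  17.3  12.2] T [ 4.67  7.07 -0.25] w 15.7 J [ 0.4   0.38 -0.43 -0.01 -0.78 -0.47]
t 17.45 pos [515.4  46.3  83.3] st [-71.3 152.8  83.3] jawyaw-st 3.137 xdown [-0.019 -0.001 -1.   ] F [-20.1  13.1   9.6] T [ 3.83  6.27 -0.17] w 16.1 J [ 0.4   0.38 -0.43 -0.01 -0.78 -0.47]
t 17.5 pos [515.4  46.3  83.3] st [-71.3 152.8  83.3] jawyaw-st 3.137 xdown [-0.018 -0.    -1.   ] F [-19.5  12.8  10.4] T [ 3.78  6.03 -0.16] w 16.2 J [ 0.4   0.37 -0.43 -0.01 -0.78 -0.47]
```

View pics/w11.png

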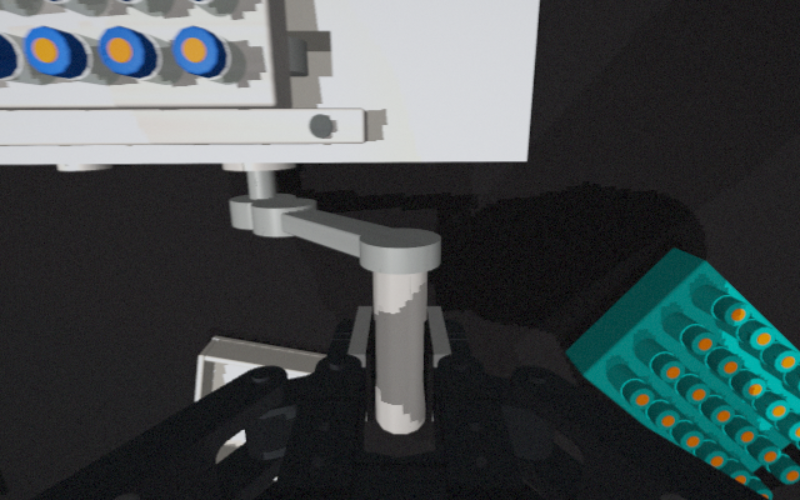

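View pics/s11.png

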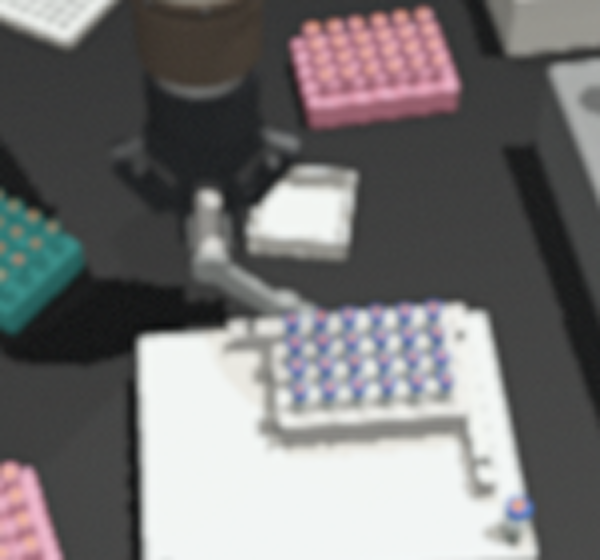

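```bash
python3 - <<'E'
from h import *
im=get_image("wrist"); T=im["T_tool_cam"]; W=np.linalg.inv(T); K=im["K"]
def pj(P):
    q=W[:3,:3]@np.array(P)+W[:3,3]; q=K@q; return q[:2]/q[2]*1.25
for g in(8,12,16,18.7,22):
    print(g,[np.round(pj((-g,y,z))) .tolist() for y in(-9,9) for z in(-30,30)], "top at tip",np.round(pj((-g-9,0,30))), "bot tip",np.round(pj((-g+9,0,30))))
s=stat()
E
```

```text
8 [[375.0, 258.0], [377.0, 411.0], [429.0, 258.0], [426.0, 411.0]] top at tip [402. 428.] bot tip [401. 397.]
12 [[374.0, 262.0], [377.0, 418.0], [430.0, 262.0], [426.0, 418.0]] top at tip [402. 436.] bot tip [401. 403.]
16 [[374.0, 266.0], [376.0, 426.0], [431.0, 266.0], [427.0, 426.0]] top at tip [402. 444.] bot tip [401. 410.]
18.7 [[373.0, 268.0], [376.0, 431.0], [431.0, 268.0], [427.0, 431.0]] top at tip [402. 450.] bot tip [401. 414.]
22 [[372.0, 272.0], [375.0, 438.0], [432.0, 272.0], [428.0, 438.0]] top at tip [402. 457.] bot tip [402. 420.]
t 17.55 pos [515.4  46.3  83.3] st [-71.3 152.8  83.3] jawyaw-st 3.137 xdown [-0.018 -0.    -1.   ] F [-18.7  12.4   9.6] T [ 3.76  5.96 -0.15] w 16.2 J [ 0.4   0.37 -0.43 -0.01 -0.78 -0.47]
```

```bash
python3 - <<'E'
from h import *
s=stat(); t0=.847
hx,hz=-8.5-95*np.cos(t0),23.5+95*np.sin(t0)
R0=R.from_quat(s["ee_rot"]).as_matrix(); c,sn=np.cos(ST[2]),np.sin(ST[2])
print(R.from_matrix(R0.T@downR(ST[2]+np.pi)).as_rotvec(degrees=True))
for k in range(1,9):
    t=t0+(1.571-t0)*k/8
    dxs,dz=-95*(np.cos(t)-np.cos(t0)),95*(np.sin(t)-np.sin(t0))
    d=R0.T@np.array([c*dxs,sn*dxs,dz]); print(round(t,3),np.round(d,1))
E
```

```text
t 17.55 pos [515.4  46.3  83.3] st [-71.3 152.8  83.3] jawyaw-st 3.137 xdown [-0.018 -0.    -1.   ] F [-18.7  12.4   9.6] T [ 3.76  5.96 -0.15] w 16.2 J [ 0.4   0.37 -0.43 -0.01 -0.78 -0.47]
[-0.25833766 -0.0961024  -1.01647697]
0.938 [-5.5 -6.6  0. ]
1.028 [-10.4 -13.7   0. ]
1.119 [-14.6 -21.1   0.1]
1.209 [-18.2 -29.    0.1]
1.3 [-21.  -37.1   0.1]
1.39 [-23.1 -45.4   0.2]
1.48 [-24.4 -53.9   0.2]
1.571 [-24.9 -62.5   0.2]
```

Call:
{"name": "arm_command", "arguments": {"rows": [{"dx": -0.0055, "dy": -0.0066, "dz": 0.0005, "wx": -0.3, "wy": -0.1, "wz": -0.3, "gripper": 1}, {"dx": -0.0104, "dy": -0.0137, "dz": 0.001, "wx": -0.3, "wy": -0.1, "wz": -0.6, "gripper": 1}, {"dx": -0.0146, "dy": -0.0211, "dz": 0.001, "wx": -0.3, "wy": -0.1, "wz": -1, "gripper": 1}, {"dx": -0.0182, "dy": -0.029, "dz": 0.001, "wx": -0.3, "wy": -0.1, "wz": -1, "gripper": 1}, {"dx": -0.021, "dy": -0.0371, "dz": 0.001, "wx": -0.3, "wy": -0.1, "wz": -1, "gripper": 1}, {"dx": -0.0231, "dy": -0.0454, "dz": 0.001, "wx": -0.3, "wy": -0.1, "wz": -1, "gripper": 1}, {"dx": -0.0244, "dy": -0.0539, "dz": 0.001, "wx": -0.3, "wy": -0.1, "wz": -1, "gripper": 1}, {"dx": -0.0249, "dy": -0.0625, "dz": 0.001, "wx": -0.3, "wy": -0.1, "wz": -1, "gripper": 1}]}}

```text
clock: 18.35
position: [575.1, 41.8, 110.9]
ee_rot: [-0.48, 0.52, 0.483, 0.515]
contact_force: [-13.3, 0.6, 19.2]
gripper_width: 15.6
```

```bash
python3 - <<'E'
from h import *
s=stat(); im=get_image("wrist"); save(im,"w12.png"); s=stat(); im=get_image("side"); cv2.imwrite("pics/s12.png",cv2.resize(im["img"][130:270,250:400,::-1],None,fx=4,fy=4,interpolation=cv2.INTER_CUBIC)); s=stat()
E
```

```text
t 18.35 pos [575.1  41.8 110.9] st [-11.4 152.8 110.9] jawyaw-st 3.143 xdown [-0.007 -0.002 -1.   ] F [-13.3   0.6  19.2] T [ 0.23  4.69 -0.34] w 15.6 J [ 0.35  0.42 -0.27 -0.   -0.89 -0.43]
t 18.4 pos [576.6  41.5 111.1] st [ -9.8 152.6 111.1] jawyaw-st 3.142 xdown [-0.006 -0.003 -1.   ] F [-13.3   3.8  18.3] T [ 1.07  4.59 -0.27] w 15.4 J [ 0.35  0.42 -0.26  0.   -0.89 -0.43]
t 18.45 pos [576.6  41.6 111.1] st [ -9.8 152.7 111.1] jawyaw-st 3.142 xdown [-0.005 -0.002 -1.   ] F [-11.    3.7  16.3] T [ 0.83  4.24 -0.24] w 15.8 J [ 0.35  0.42 -0.27  0.   -0.89 -0.43]
```

View pics/w12.png

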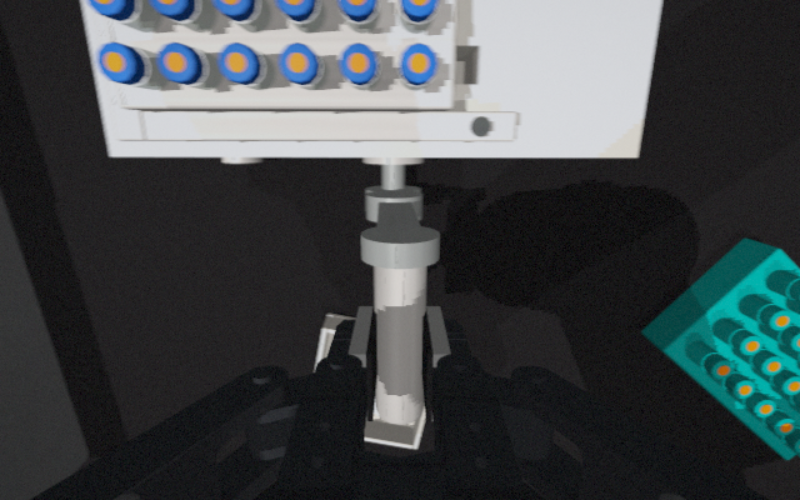

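View pics/s12.png

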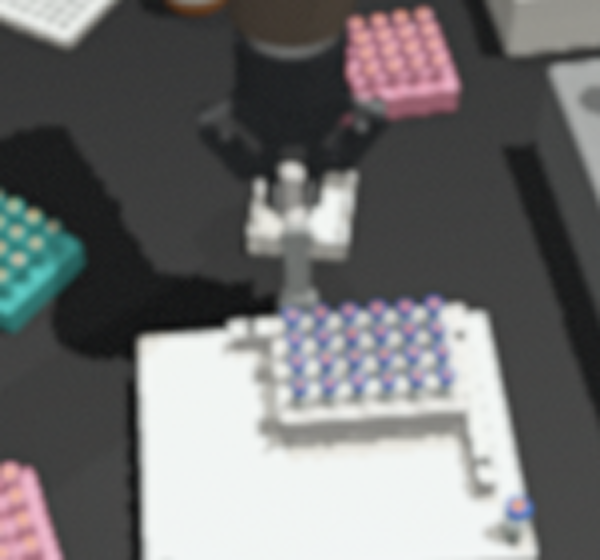

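The lever is almost upright and the rack is raised, but the handle has crept towards the fingertips: about 7 mm from the tip instead of 18.7. I'll slacken the jaws slightly, which still traps the handle, lower the tool, and close again.

Call:
{"name": "arm_command", "arguments": {"rows": [{"dx": 0, "dy": -0.002, "dz": 0, "wx": 0, "wy": 0, "wz": -0.3, "gripper": 0.48}, {"dx": 0, "dy": -0.002, "dz": 0, "wx": 0, "wy": 0, "wz": -0.3, "gripper": 0.48}, {"dx": 0.004, "dy": -0.002, "dz": 0, "wx": 0, "wy": 0, "wz": -0.3, "gripper": 0.48}, {"dx": 0.008, "dy": -0.002, "dz": 0, "wx": 0, "wy": 0, "wz": -0.3, "gripper": 0.48}, {"dx": 0.011, "dy": -0.002, "dz": 0, "wx": 0, "wy": 0, "wz": -0.3, "gripper": 0.48}, {"dx": 0.011, "dy": -0.002, "dz": 0, "wx": 0, "wy": 0, "wz": -0.3, "gripper": 0.48}, {"dx": 0.011, "dy": -0.002, "dz": 0, "wx": 0, "wy": 0, "wz": -0.3, "gripper": 1}, {"dx": 0.011, "dy": -0.002, "dz": 0, "wx": 0, "wy": 0, "wz": -0.3, "gripper": 1}]}}

```text
clock: 19.25
position: [577.7, 40.3, 102.0]
ee_rot: [-0.482, 0.52, 0.481, 0.517]
contact_force: [-6.8, -0.1, 3.9]
gripper_width: 15.9
```

```bash
python3 - <<'E'
from h import *
s=stat(); im=get_image("wrist"); save(im,"w13.png"); get_image("side"); s=stat()
E
```

```text
t 19.25 pos [577.7  40.3 102. ] st [ -8.7 151.5 102. ] jawyaw-st 3.142 xdown [-0.002 -0.004 -1.   ] F [-6.8 -0.1  3.9] T [ 0.18  1.96 -0.04] w 15.9 J [ 0.35  0.43 -0.28  0.   -0.87 -0.43]
t 19.35 pos [577.7  40.3 102. ] st [ -8.7 151.5 102. ] jawyaw-st 3.142 xdown [-0.002 -0.004 -1.   ] F [-6.9  0.5  5. ] T [ 0.26  1.94 -0.02] w 15.7 J [ 0.35  0.43 -0.28  0.   -0.87 -0.43]
```

View pics/w13.png

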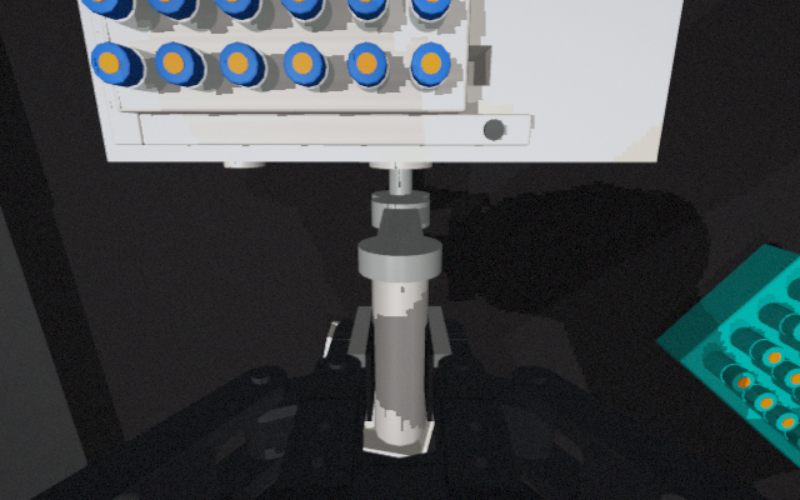

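Handle hub at col 400, pivot hub and shaft at col 400–401, tool vertical: the lever is upright. The handle tip at row 445 now fits about 16 mm of grip depth. Next I'll check the rack.

```bash
python3 - <<'E'
from h import *
s=stat()
for n,c in(("scene",(slice(165,290),slice(225,355))),("side",(slice(160,290),slice(270,400)))):
    im=get_image(n); np.savez("end_"+n,img=im["img"])
    cv2.imwrite(f"pics/end_{n}.png",cv2.resize(im["img"][c][:,:,::-1],None,fx=4.6,fy=4.6,interpolation=cv2.INTER_CUBIC))
E
```

```text
t 19.35 pos [577.7  40.3 102. ] st [ -8.7 151.5 102. ] jawyaw-st 3.142 xdown [-0.002 -0.004 -1.   ] F [-6.9  0.5  5. ] T [ 0.26  1.94 -0.02] w 15.7 J [ 0.35  0.43 -0.28  0.   -0.87 -0.43]
```

View pics/end_scene.png

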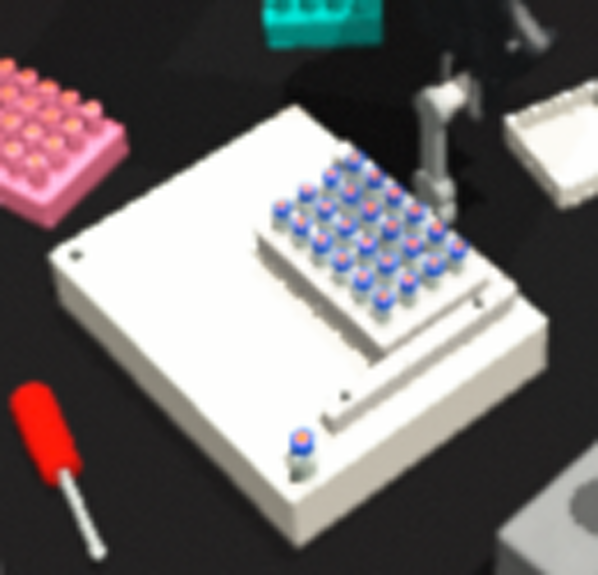

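View pics/end_side.png

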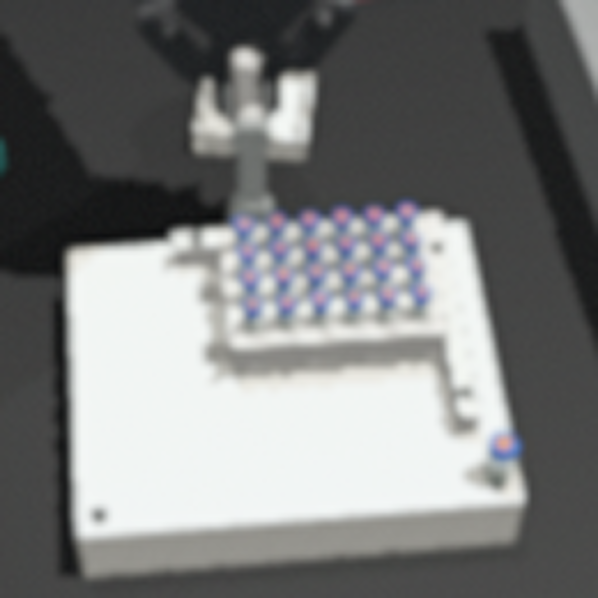

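```bash
python3 - <<'E'
from h import *
C={n:loadcam(n) for n in("scene","side")}
off={"scene":(225,165),"side":(270,160)}
caps={"scene":[(356,159),(281,211),(384,301),(458,248)],"side":[(243,222),(252,306),(419,298),(407,209)]}
px=lambda n:np.array(caps[n])/4.6+off[n]-.4
st=np.array([576.1,-110,-.0713]) # station as fitted in these same cameras
def r(p):
    a,b=48.7,29.2
    P=[(-a,b,0),(-a,-b,0),(a,-b,0),(a,b,0)]
    P=[(x,y,p[3]+p[4]*x+p[5]*y) for x,y,_ in P]
    return np.concatenate([(proj(C[n],planar(p,P))-px(n)).ravel() for n in caps])
f=least_squares(r,[608,-82,-.07,99,0,0]); p=f.x; print(np.round(p,3),np.round(f.fun,1))
c,s=np.cos(st[2]),np.sin(st[2]); d=p[:2]-st[:2]; print("in st",c*d[0]+s*d[1],-s*d[0]+c*d[1],p[2]-st[2],"lift",p[3]-48-41.1)
s=stat()
E
```

```text
[ 6.08963e+02 -7.86780e+01 -8.50000e-02  1.00851e+02  3.00000e-03
  1.02000e-01] [-0.  -0.2  0.4 -0.2 -0.1  0.3 -0.1 -0.3  0.2  0.  -0.   0.3  0.1 -0.4
 -0.1  0.5]
in st 30.54776623191399 33.583722113536766 -0.013633983576590195 lift 11.75094209966003
t 19.45 pos [577.7  40.3 102. ] st [ -8.7 151.5 102. ] jawyaw-st 3.142 xdown [-0.002 -0.004 -1.   ] F [-6.7  0.7  4.4] T [ 0.15  1.98 -0.02] w 16.1 J [ 0.35  0.43 -0.28  0.   -0.87 -0.43]
```

The four-point fit hints at a tilt of 0.1 about x, close to the pixel noise. I'll check it with all caps, using the initial flat rack as a control.

```bash
python3 - <<'E'
from h import *
from scipy import ndimage
from scipy.optimize import linear_sum_assignment
C={n:loadcam(n) for n in("scene","side")}
def cents(img,box):
    x0,y0,x1,y1=box; a=img[y0:y1,x0:x1].astype(float)
    k=4; a=cv2.resize(a,None,fx=k,fy=k,interpolation=cv2.INTER_CUBIC)
    w=np.clip(a[:,:,2]-a[:,:,1]-15,0,None)  # blue over green
    w=cv2.GaussianBlur(w,(0,0),3)
    pk=(w==ndimage.maximum_filter(w,size=13))&(w>12)
    ys,xs=np.nonzero(pk); return np.c_[(xs+.5)/k-.5+x0,(ys+.5)/k-.5+y0]
def fit(imgs,boxes,p0,tilt=True):
    D={n:cents(imgs[n],boxes[n]) for n in imgs}
    gx=np.linspace(-48.7,48.7,6); gy=np.linspace(-29.2,29.2,4); G=np.array([(x,y) for x in gx for y in gy])
    p=np.array(p0,float)
    for it in range(4):
        M=[]
        for n in imgs:
            P=np.c_[G,p[3]+G@p[4:6]]; u=proj(C[n],planar(p,P))
            dd=np.linalg.norm(u[:,None]-D[n][None],axis=2); i,j=linear_sum_assignment(dd); k=dd[i,j]<3; M.append((n,i[k],j[k]))
        def r(q):
            P=np.c_[G,q[3]+G@q[4:6]]
            return np.concatenate([(proj(C[n],planar(q,P))[i]-D[n][j]).ravel() for n,i,j in M])
        f=least_squares(r,p,loss="soft_l1",f_scale=.4); p=f.x
    cov=np.linalg.inv(f.jac.T@f.jac)*np.mean(r(p)**2)
    print([ (n,len(D[n]),len(i)) for n,i,j in M],np.round(p,3),"sd",np.round(np.sqrt(np.diag(cov)),3),"rms",round(np.sqrt(np.mean(r(p)**2)),2))
    return p
c0={n:np.load(f"cam_{n}.npz")["img"] for n in C}
c1={n:np.load(f"end_{n}.npz")["img"] for n in C}
a=fit(c0,{"scene":(258,195,318,240),"side":(300,212,360,250)},[572.5,-111,.036,90,0,0])
b=fit(c1,{"scene":(278,190,330,236),"side":(315,200,368,232)},[609,-79,-.08,99,0,0])
st=np.array([576.1,-110,-.0713])
for p in(a,b):
    c,s=np.cos(st[2]),np.sin(st[2]); d=p[:2]-st[:2]; print("in st",np.round([c*d[0]+s*d[1],-s*d[0]+c*d[1],p[2]-st[2],p[3]],3))
E
```

```text
[('scene', 24, 24), ('side', 24, 24)] [ 5.72913e+02 -1.11617e+02  3.60000e-02  8.76760e+01 -3.00000e-03
  6.00000e-03] sd [0.11  0.166 0.003 0.251 0.006 0.008] rms 0.21
[('scene', 24, 24), ('side', 26, 24)] [ 6.08991e+02 -7.96160e+01 -7.50000e-02  9.74130e+01  4.00000e-03
  1.10000e-02] sd [0.101 0.162 0.003 0.227 0.005 0.006] rms 0.2
in st [-3.064 -1.839  0.107 87.676]
in st [ 3.0643e+01  3.2650e+01 -4.0000e-03  9.7413e+01]
```

With all 24 caps the rack is level (tilt 0.004 / 0.011, same as the flat control), lifted 9.7 mm (nominal 9.5), yaw error -0.004, and on its seat within about 1 mm. The lever is held upright, so I'll hand in.

```bash
python3 - <<'E'
from h import *
s=stat(); print(arm.job_done()); s=stat()
E
```

```text
t 19.45 pos [577.7  40.3 102. ] st [ -8.7 151.5 102. ] jawyaw-st 3.142 xdown [-0.002 -0.004 -1.   ] F [-6.7  0.7  4.4] T [ 0.15  1.98 -0.02] w 16.1 J [ 0.35  0.43 -0.28  0.   -0.87 -0.43]
the job is handed in; nothing more can be done
None
the job is handed in; nothing more can be done
```

I pushed the rack into its corner, swung the lever upright and handed the job in at 19.5 s with the fingers still holding the handle.

**Pushing:** The rack went against the left stop, then the far stop, then the left stop again. It met the left stop at about 15 N both times and the far stop at about 10 N.

**Lever:** On the way up the handle crept from about 14 mm to 7 mm from the fingertips. I slackened the jaws around it, lowered the tool and closed again.

**Last checks:**
- **Lever:** in the wrist view the handle and pivot hubs line up within a pixel or two, and the tool sits at station x -8.7 mm (pivot -8.5 mm). It reads upright within about 0.02 rad, with about 7 N of spring load on the fingers.
- **Rack:** fitted on all 24 caps, it is lifted 9.7 mm (nominal 9.5 mm). It is level within about 0.01 rad, yaw is off by 0.004 rad, and its position is within about 1 mm of the seat, which is the measuring noise.
- **Other things:** the spare vial, screwdriver and tray looked undisturbed in the final pictures. I did not measure their positions or check the other things separately.

**What disagreed:** a rough four-point fit first suggested a 0.1 rad tilt. The 24-cap fit did not confirm it, and the rack before lifting measured flat the same way. An early wrist-view estimate of the starting lever angle (0.26 rad) also differed from the other views (0.36 rad), so I used 0.36.

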